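# Draw the wedge from under the tile stack and wedge the rocking cabinet

## Robot

A 6-joint arm with a two-finger parallel gripper is mounted at the origin on the work surface. World frame = base frame: x ahead of the robot, y to its left, z up, the work surface at z = 0. Lengths are in mm, angles in rad, forces in N, time in s.
With the tool pointing down it reaches from about 400 to 925 mm from the base axis. Payload 12.5 kg.
Tool frame: the origin (TCP) lies on the mounting face of the last link; the fingertips stand 190 mm ahead of it and the grasp point (between the pads) lies 171 mm ahead of it; x points along the fingers, y is the direction in which the jaws open and shut, and the axes are right-handed (so a half turn about x gives the same grasp; the last joint's range is limited). The gripper opens to 95 mm and grips with 3 to 60 N. Pads are 20 mm wide; open, the fingers measure 119 mm over their backs; the gripper's body (75 mm by 180 mm) begins 59 mm behind the grasp point.
Start: joints at [-1.254, 0.491, 1.559, -0, 1.092, -0.106], TCP at [256.466, -569.956, 404.761] pointing down, gripper open.
Joint ranges: [-3.1, 3.1], [-0.84, 2.19], [0.05, 2.79], [-1.13, 4.28], [0.06, 2.93], [-2.69, 2.69]. Speed limits (rad/s): [2.22, 2.22, 2.79, 3.14, 3.14, 3.14].

## Interface

Orientations are given as [roll, pitch, yaw] about the fixed x, y, z axes, in that order (R = Rz(yaw) Ry(pitch) Rx(roll)).
In Python, from cell import env, eyes gives the robot as it stands. The module is installed in compiled form; this text tells all that it offers.
- The arm moves only by the tool jog_arm, never from a script. Its argument "deltas" is one flat list of numbers, 7 for each row, row after row: the shift along the tool's x, y, z in mm, then the turn, a rotation vector about the tool's x, y, z in rad, then the opening, from 0 (shut) to 1 (fully open). A call has 1 to 10 rows; each row shifts and turns the pose as measured when the row begins, along the tool's axes as they then stand; what a row does not reach is not made up. A row lasts 1/8 s, in which the tool goes at most 62.5 mm and 10.7 degrees, less where a joint would pass 70% of its speed; a pose out of reach is approached as far as the arm can. A call is refused whole if a number of a shift passes 62.5 or a number of a turn 0.188, either way. A call with a gripper value outside its range is refused whole. The fingers move at their own pace and stop on an object; the grip force is fixed at half the most. Time passes only in rows, so rows that do not move let the fingers close. It gives the time, the measured TCP pose, the force and the opening at its end, in the units of the state.
- env.state(): the state, without advancing time (a new reading comes with each control period).
- eyes.read_camera(name): name is "side" or "top"; returns a dict with "image" (420x560x3 uint8, red, green, blue), "fovy" (degrees; the focal length in pixels is half the picture's height over the tangent of half this angle, whatever the lens; pixels are square), "cx", "cy" (the principal point, pixels), "dist" ([k1, k2, p1, p2, k3] as OpenCV has them; the pictures are not rectified), "world_from_camera" (4x4, takes a point from camera to world coordinates). Camera axes: x right, y up, looking along -z (the intrinsics and any distortion apply to the point x, -y, -z); pixel columns grow to the right and rows downward; lengths in mm; the calibration is good to about 2 mm. A picture is of the moment at which its call begins. There is no depth.
- env.job_done(): hands the job in, once; it reports no verdict.
The state is a dict: "t": time; "joints": joint angles; "qvel": joint speeds; "tau": joint torques, N m; "eef_pos": TCP position; "tcp_rot": TCP orientation; "ft_force": force on the tool from outside, world axes, zero at the start; "moment": the same for the moment, N m; "opening": opening from 0.0 (shut) to 1.0 (fully open).
Only numpy, scipy, OpenCV 4.12 (cv2) and the standard library are available. Lean on these libraries where they do the work, as an engineer would, in place of code of your own. Each camera call takes 0.05 s, during which the arm holds its last target.

## Task

The little wooden cabinet rocks because its levelling foot hangs just clear of the ledge. Draw the wooden wedge out from under the stack of tiles and jar without unloading or toppling the stack, pulling it straight and gently so nothing jams, then slide it flat along the ledge, nose first, under the cabinet's foot until it is snug and the cabinet is raised by about a millimetre (not jacked up), and let go of it there. Leave the stack standing on its cradle and everything else where it is.

Things in the scene. Friction and masses are not known exactly. Their poses are not given: they have to be found in the camera images.
- wedge_head (a point): Centre of the head (half-way up, 14 mm) of the loose bare-wood wedge, the part to grasp; head 30 x 30 mm, 28 mm high. x runs from head to nose, z up. At the start the head stands on the ledge in front of the cradle, about 45 mm before the cradle's origin, and the rest of the wedge lies under the tiles.
- wedge_nose (a point): Tip of the wedge's thin end, 159 mm ahead (+x) of the head's centre, 2 mm above the underside.
- wedge: The same wedge, 70 g; origin on its underside below the head's centre. Seen from there along +x: head to 15 mm, flat shank 30 mm wide and 14 mm thick from 15 to 99 mm, then a taper from 99 to 159 mm whose top falls evenly from 14 to 4 mm (1 in 6). Underside flat throughout.
- cradle: Fixed wooden cradle. Origin on the ledge, mid-opening, at the inner face of two front lips (8 mm thick, 30 mm high, 17 to 71 mm either side); +x points in, the wedge comes out to -x. Runners 10 mm high lie behind the lips; the wedge lies on the ledge in the 34 mm channel between them (2 mm play a side). A 30 mm high back batten stands 128 to 140 mm in.
- tile1: Lower white wall tile, 75 (x) x 150 (y) x 8 mm, 190 g, flat on the wedge's shank; origin under its centre. Dragged along by the wedge, the tiles meet the cradle's lips, which hold them back; they settle 4 mm on to the runners as the taper leaves. The draw takes roughly 5 to 10 N.
- tile2: Upper tile, the same, on the lower one.
- jar: Stainless steel screw-top jar, 57 mm across, 84 mm high, 200 g, upright on the tiles; origin under its centre.
- cabinet: Small wooden cabinet, 200 (x) x 180 (y) x 240 mm, door latched on its +x side. Origin on the ledge straight below its round-ended foot (22 mm across); the near face is 25 mm from there to +y, its underside 30 mm up. The wedge goes in along +y. The foot's lowest point hangs 5.8 to 11.2 mm over the ledge, set differently each time and not measured: feel for it.
- bracket (a point): Point on top of the steel bracket (44 mm wide, 4 mm thick) that sticks out of the cabinet over the foot, 48 mm above the ledge, straight above the foot. The bracket reaches 21 mm past this point on the -y side, so set the wedge down with its nose at least 30 mm short of the foot.
- lean (a joint): Raise of the cabinet in rad about its far lower edge, 205 mm beyond the foot: 0 at rest, 0.0049 per mm of lift at the foot. The foot presses with about 4 N once lifted at all and about 3 N more per mm; so it is felt plainly; each 6 mm of wedge past first touch lifts it 1 mm, and the wedge stays put. Sliding the wedge takes 0.5 to 1.5 times that load.
- bulb1: Bystander: spiral energy-saver bulb standing in a white lampholder, 64 mm across, 140 mm high; origin at its underside.
- bulb2: Bystander: a second such bulb in a holder.
- cage: Bystander: orange plastic bulb cage, 84 mm across, 130 mm high; origin at its underside.
- tin: Bystander: closed tin, 76 mm across, 100 mm high; origin at its underside.
- screwdriver: Bystander: screwdriver lying on the ledge.
- offcut: Bystander: flat bare-wood offcut, 130 x 35 x 12 mm, without head or taper; origin under its centre.
Not all that is in view belongs to the job. What is meant by the cradle is not blue or red, and is the larger of those in its own colour.

How it is judged:
By the outcome, as a careful person would: the job done as asked, in the order asked, and still so for the second after the job is handed in, with the robot touching nothing.
It also fails if it takes over 64 s, if anything falls off the work surface, if the arm or the gripper's body presses on something with over 40 N, if the wrist force passes 120 N, or if a joint passes its speed limit or range.

## Working session

There is one attempt and no reset: what is moved stays moved. The work goes in short steps, Python scripts to look and compute and a tool call to move; the robot and the scene stay as the last step left them, time stands still between calls to the robot, and variables do not carry over. Pictures are saved under pics/ and viewed, and the job is handed in when it is done.

Besides the shell and the picture viewer there is one more tool, called after "Request:" as name(argument=value, ...) on one line, values as JSON. jog_arm: Moves the arm, as the interface text tells. Its arguments: {"type":"object","properties":{"deltas":{"type":"array","items":{"type":"number"}}},"required":["deltas"]}

```bash
mkdir -p pics; ls; python3 - <<'E'
from cell import env, eyes
import cv2, json, numpy as np
s=env.state()
for k,v in s.items(): print(k,np.round(v,3))
for n in ("side","top"):
    c=eyes.read_camera(n)
    cv2.imwrite(f"pics/{n}0.png",c["image"][:,:,::-1])
    print(n,c["fovy"],c["cx"],c["cy"],c["dist"]);print(np.round(c["world_from_camera"],4).tolist())
E
```

```text
pics
t 0.0
joints [-1.254  0.492  1.559  0.     1.092 -0.106]
qvel [ 0.001  0.    -0.001  0.001 -0.001 -0.001]
tau [-1.0000e-03 -6.1265e+01 -2.5818e+01  6.9000e-02  4.8000e-02 -0.0000e+00]
eef_pos [ 256.462 -569.91   404.166]
tcp_rot [-1.704  1.57   1.86 ]
ft_force [ 0.857 -0.756 -1.185]
moment [0.003 0.004 0.044]
opening 1.002
side 49.68836402807326 283.53346278324074 212.83859543904418 [-0.04937721  0.          0.          0.          0.        ]
[[-0.8393, -0.3293, 0.4326, 977.3431], [0.5431, -0.4736, 0.6933, 811.0071], [-0.0234, 0.8169, 0.5763, 749.2441], [0.0, 0.0, 0.0, 1.0]]
top 55.15068521719843 277.1137053832119 213.52593169931174 [-0.10194058  0.          0.          0.          0.        ]
[[0.0239, 0.9749, -0.2211, 176.5529], [-0.9997, 0.0245, -0.0001, -11.3284], [0.0053, 0.2211, 0.9752, 1346.7066], [0.0, 0.0, 0.0, 1.0]]
```

View pics/side0.png

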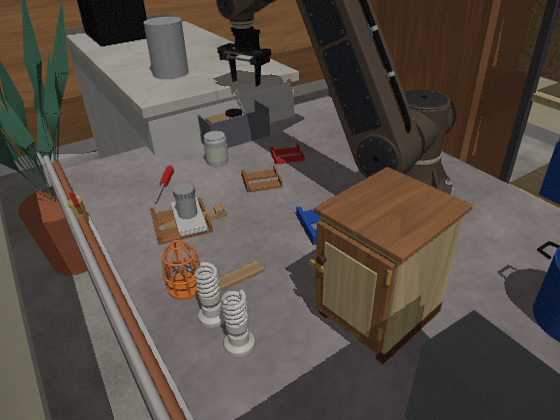

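View pics/top0.png

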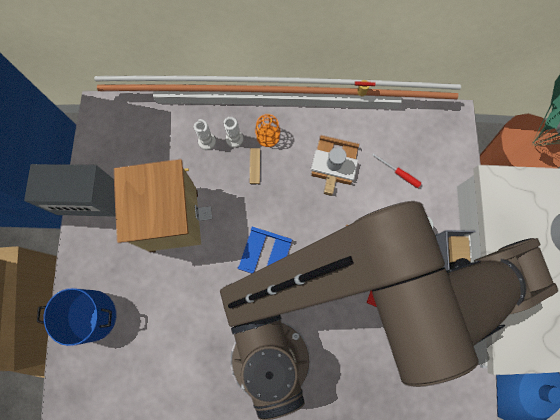

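```bash
cat > h.py <<'E'
import cv2, numpy as np
from cell import env, eyes
def cam(n):
    c=eyes.read_camera(n); f=210/np.tan(np.radians(c["fovy"]/2))
    c["K"]=np.array([[f,0,c["cx"]],[0,f,c["cy"]],[0,0,1]]); c["d"]=np.array(c["dist"]); c["W"]=np.array(c["world_from_camera"]); return c
def ray(c,px):
    u=cv2.undistortPoints(np.array(px,float).reshape(-1,1,2),c["K"],c["d"],None,None).reshape(-1,2)
    d=np.c_[u[:,0],-u[:,1],-np.ones(len(u))]@c["W"][:3,:3].T
    return c["W"][:3,3],d/np.linalg.norm(d,axis=1)[:,None]
def onz(c,px,z):
    o,d=ray(c,px); z=np.broadcast_to(z,(len(d),)); return o+d*((z-o[2])/d[:,2])[:,None]
def tri(c1,p1,c2,p2):
    o1,d1=ray(c1,[p1]);o2,d2=ray(c2,[p2]);A=np.c_[d1[0],-d2[0]]
    t=np.linalg.lstsq(A,o2-o1,rcond=None)[0];a=o1+t[0]*d1[0];b=o2+t[1]*d2[0]
    return (a+b)/2,np.linalg.norm(a-b)
def proj(c,P):
    P=(np.atleast_2d(P)-c["W"][:3,3])@c["W"][:3,:3]; P=P*[1,-1,-1]
    return cv2.projectPoints(P.reshape(-1,1,3),np.zeros(3),np.zeros(3),c["K"],c["d"])[0].reshape(-1,2)
def crop(c,x0,y0,w,h,k,name):
    cv2.imwrite("pics/"+name,cv2.resize(c["image"][y0:y0+h,x0:x0+w,::-1],None,fx=k,fy=k,interpolation=cv2.INTER_CUBIC))
E
python3 - <<'E'
from h import *
t=cam("top");s=cam("side")
crop(t,300,125,80,75,8,"tc.png");crop(s,140,170,100,75,8,"sc.png")
crop(t,160,150,100,75,8,"tb.png")
E
```

```text
(no output)
```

View pics/tc.png

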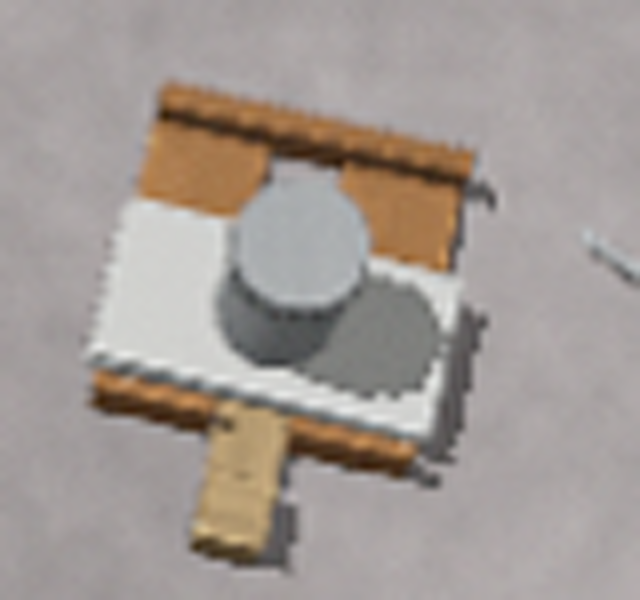

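View pics/sc.png

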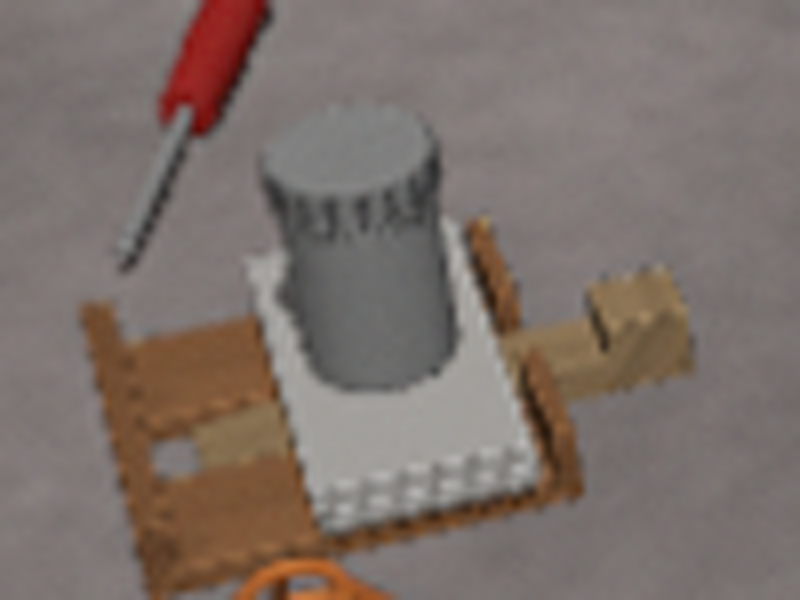

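View pics/tb.png

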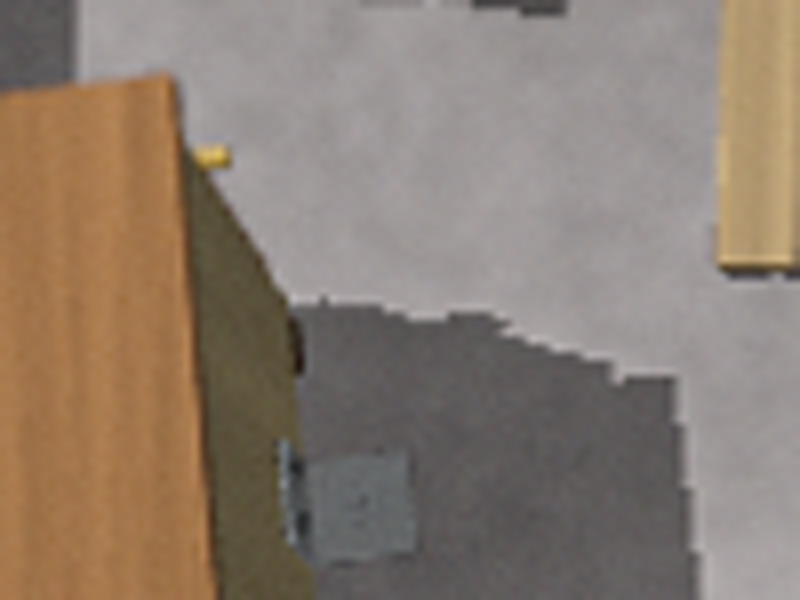

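```bash
python3 - <<'E'
from h import *
t=cam("top");s=cam("side")
crop(t,316,168,30,32,18,"tw.png");crop(s,195,195,36,28,20,"sw.png")
crop(t,190,200,28,26,20,"tb2.png"); crop(s,290,190,70,90,6,"sb.png")
E
```

```text
(no output)
```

View pics/tw.png

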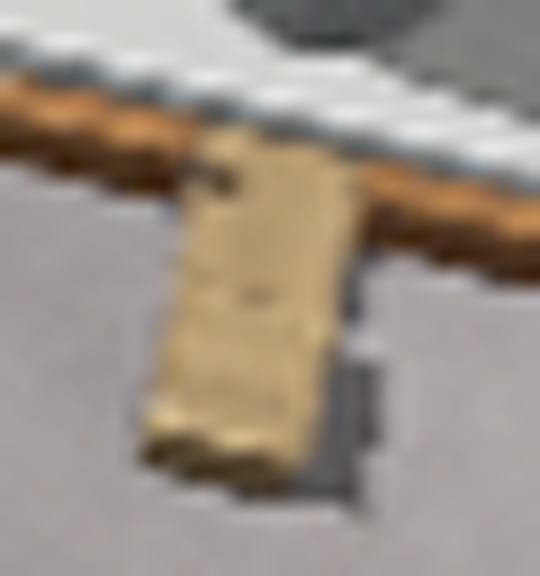

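View pics/sw.png

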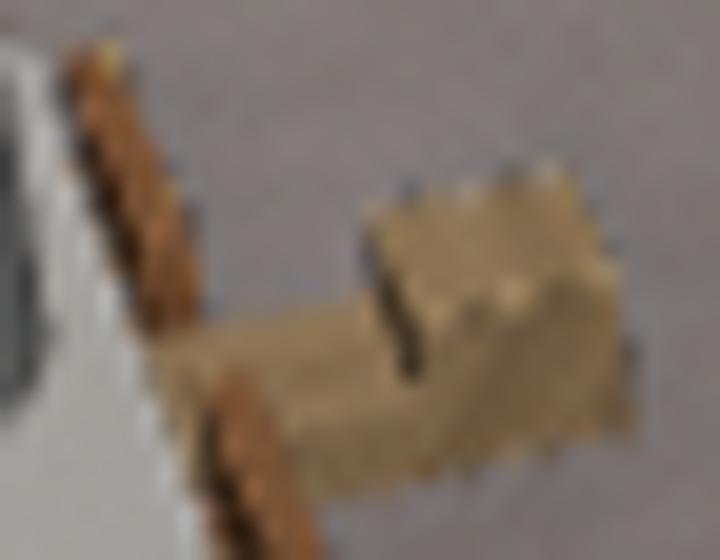

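View pics/tb2.png

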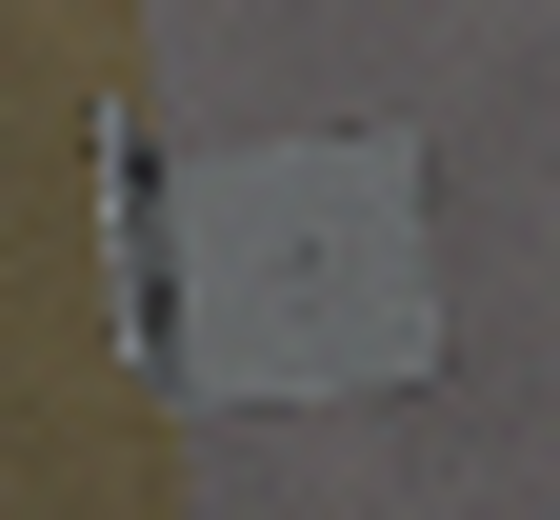

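View pics/sb.png

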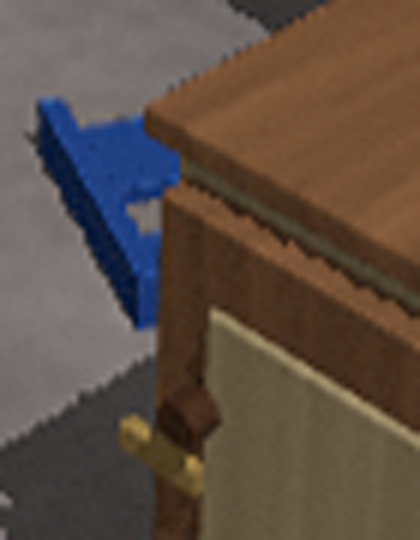

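```bash
python3 - <<'E'
from h import *
t=cam("top");s=cam("side")
def z(pts,k,o): return (np.array(pts,float)+.5)/k-.5+np.array(o)
r=lambda n,a:print(n,np.round(a[:,:2],1).tolist())
hs=onz(s,z([(372,208),(560,170),(615,268),(425,310)],20,(195,195)),28); r("head side",hs); print(hs.mean(0))
r("head top front",onz(t,z([(150,410),(305,435),(180,290),(333,340)],18,(316,168)),28))
b=onz(t,z([(165,85),(475,155)],8,(300,125)),30); r("batten",b); d=b[0]-b[1]; print("cradle yaw",np.degrees(np.arctan2(-d[0],d[1])),np.linalg.norm(d))
b=onz(t,z([(95,357),(428,440),(460,275),(125,200)],8,(300,125)),30); r("tile",b); print(b.mean(0))
for i,j in((1,0),(2,3)): d=b[j]-b[i]; print(np.degrees(np.arctan2(-d[0],d[1])),np.linalg.norm(d))
k=onz(t,z([(170,165),(415,125),(435,375),(185,405)],20,(190,200)),48); r("bracket",k)
for i,j in((2,1),(3,0)): d=k[j]-k[i]; print(np.degrees(np.arctan2(d[1],d[0])),np.linalg.norm(d))
# side lips: tops z=30
r("lips side",onz(s,z([(475,220),(520,325),(527,350),(580,480)],8,(140,170)),30))
# cradle back batten side
r("batten side",onz(s,z([(85,305),(110,303),(150,580)],8,(140,170)),30))
# cabinet top corners z unknown
E
```

```text
head side [[579.7, -204.2], [553.1, -197.5], [557.9, -170.7], [584.7, -176.7]]
[ 568.85729804 -187.26647087   28.        ]
head top front [[560.9, -168.9], [556.8, -198.4], [584.8, -174.7], [575.7, -203.9]]
batten [[762.7, -156.6], [733.9, -293.6]]
cradle yaw -11.883309473022626 140.02025249478064
tile [[635.0, -125.9], [601.5, -269.7], [677.4, -285.5], [707.8, -138.9]]
[ 655.44355986 -204.98286587   30.        ]
-13.108907404231454 147.6233232335825
-11.72062410495337 149.70893333789618
bracket [[484.1, 252.7], [491.9, 212.1], [449.5, 206.2], [443.3, 247.5]]
7.930123735914565 42.87598558570318
7.350909613949047 41.07409228430735
lips side [[597.2, -262.7], [612.1, -191.3], [616.6, -176.0], [633.7, -97.7]]
batten side [[735.3, -292.2], [727.4, -288.2], [771.0, -128.4]]
```

```bash
cat >> h.py <<'E'
from scipy.spatial.transform import Rotation as Ro
def R(): return Ro.from_euler("xyz",env.state()["tcp_rot"]).as_matrix()
def plan(xyz,yaw=None,n=None):
    """rows to reach TCP xyz with tool down, tool y at yaw(deg); prints total shift in tool axes and turn"""
    s=env.state(); M=R(); d=np.array(xyz)-s["eef_pos"]
    out=M.T@d
    y=np.radians(yaw); x=np.array([0,0,-1.]); yy=np.array([np.cos(y),np.sin(y),0]); T=np.c_[x,yy,np.cross(x,yy)]
    rv=Ro.from_matrix(M.T@T).as_rotvec()
    print("shift",np.round(out,1),"turn",np.round(rv,4),"yawnow",np.round(np.degrees(np.arctan2(M[1,1],M[0,1])),2),"j",np.round(s["joints"],2),"t",round(s["t"],2), "pos",np.round(s["eef_pos"],1),"F",np.round(s["ft_force"],1),"op",round(float(s["opening"]),3))
E
python3 - <<'E'
from h import *
print(np.round(R(),3)); 
plan([569,-187,300],78)
plan([569,-187,300],-102)
t=cam("top")
print(np.round(onz(t,[(240,272),(250,228),(295,240),(283,275)],20)))
for zz in (270,240): 
  k=onz(t,[(115,168),(182,160),(190,233),(119,242)],zz);print(k.round(0).tolist())
  for i,j in((0,1),(3,2),(2,1),(3,0)): d=k[j]-k[i]; print(np.degrees(np.arctan2(d[1],d[0])),np.linalg.norm(d))
crop(t,105,150,100,100,8,"cab.png")
E
```

```text
[[-0.     0.41  -0.912]
 [ 0.    -0.912 -0.41 ]
 [-1.    -0.     0.   ]]
shift [ 104.7 -221.  -442.2] turn [-2.5093e+00 -1.0000e-04  0.0000e+00] yawnow -65.77 j [-1.25  0.49  1.56 -0.    1.09 -0.11] t 0.4 pos [ 256.5 -569.9  404.7] F [-0.1 -0.   0.1] op 0.999
shift [ 104.7 -221.  -442.2] turn [6.322e-01 0.000e+00 1.000e-04] yawnow -65.77 j [-1.25  0.49  1.56 -0.    1.09 -0.11] t 0.4 pos [ 256.5 -569.9  404.7] F [-0.1 -0.   0.1] op 0.999
[[278. 106.  20.]
 [425.  79.  20.]
 [388. -73.  20.]
 [271. -35.  20.]]
[[543.0, 456.0, 270.0], [570.0, 263.0, 270.0], [360.0, 225.0, 270.0], [330.0, 420.0, 270.0]]
-81.90036734193193 194.9287476139543
-81.11815898031449 197.7275624252935
10.411123384818538 213.44934606502486
9.64549122173922 216.05361486792944
[[553.0, 469.0, 240.0], [581.0, 271.0, 240.0], [365.0, 231.0, 240.0], [334.0, 432.0, 240.0]]
-81.9003673419319 200.35999727023284
-81.11815898031449 203.23679474020068
10.411123384818547 219.39663040168156
9.64549122173922 222.07346127772186
```

View pics/cab.png

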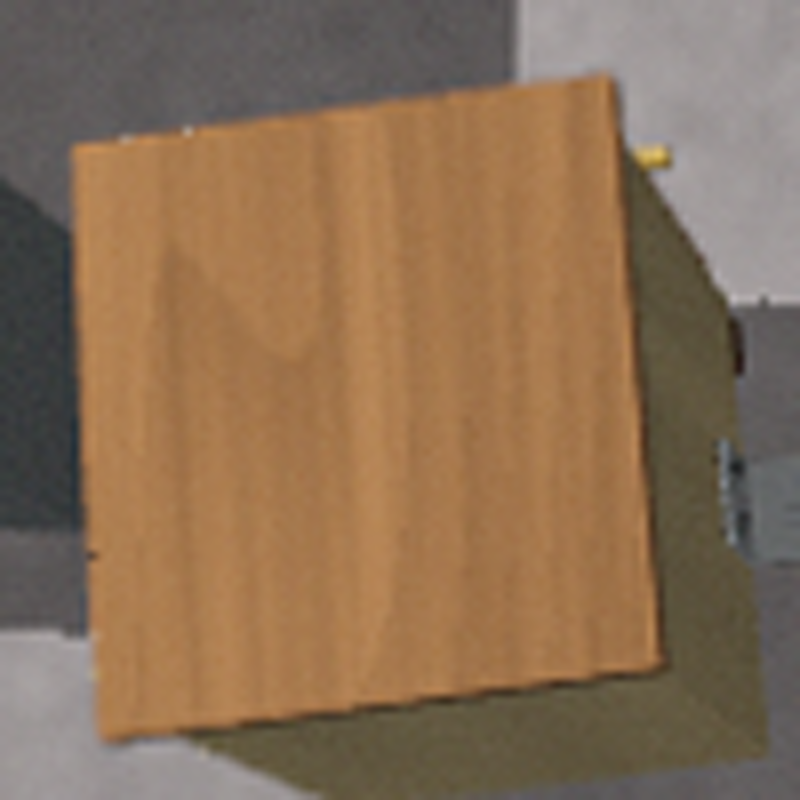

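Request:
jog_arm(deltas=[0,-22,-44,0,0,0,1,0,-22,-44,0,0,0,1,0,-22,-44,0,0,0,1,0,-22,-44,0,0,0,1,0,-22,-44,0,0,0,1,0,-22,-44,0,0,0,1,0,-22,-44,0,0,0,1,0,-22,-44,0,0,0,1,0,-22,-44,0,0,0,1,0,-22,-44,0,0,0,1])

```text
t: 1.7
eef_pos: [575.4, -179.8, 405.1]
tcp_rot: [1.933, 1.568, -0.792]
ft_force: [-0.3, -0.4, -0.3]
opening: 1.002
```

Request:
jog_arm(deltas=[0,0,0,0.158,0,0,1,0,0,0,0.158,0,0,1,0,0,0,0.158,0,0,1,0,0,0,0.158,0,0,1,0,0,0,0,0,0,1])

```text
t: 2.33
eef_pos: [577.5, -175.9, 404.8]
tcp_rot: [2.674, 1.568, -0.695]
ft_force: [-1.2, 1.4, 0.2]
opening: 1.005
```

```bash
python3 - <<'E'
from h import *
plan([569,-187,194],-102)
E
```

```text
shift [210.8  12.5   6.3] turn [-0.0179 -0.0023 -0.0012] yawnow -103.03 j [-0.4   0.46  1.61 -0.    1.07  1.39] t 2.33 pos [ 577.5 -175.9  404.8] F [-1.2  1.4  0.2] op 1.005
```

Request:
jog_arm(deltas=[0,6,3,-0.018,-0.002,-0.001,1,20,6,3,0,0,0,1,40,0,0,0,0,0,1,40,0,0,0,0,0,1,40,0,0,0,0,0,1,0,0,0,0,0,0,1])

```text
t: 3.08
eef_pos: [567.8, -188.6, 262.6]
tcp_rot: [2.824, 1.568, -0.505]
ft_force: [-0.7, 0.1, -0.5]
opening: 1.004
```

```bash
python3 - <<'E'
from h import *
plan([569,-187,194],-102)
t=cam("top");s=cam("side")
crop(t,290,120,100,75,8,"t1.png");crop(s,150,150,100,75,8,"s1.png")
E
```

```text
shift [68.6 -1.9 -0.6] turn [ 0.0219 -0.0027 -0.0009] yawnow -100.74 j [-0.43  0.63  1.76 -0.    0.75  1.33] t 3.08 pos [ 567.8 -188.6  262.6] F [-0.7  0.1 -0.5] op 1.004
```

View pics/s1.png

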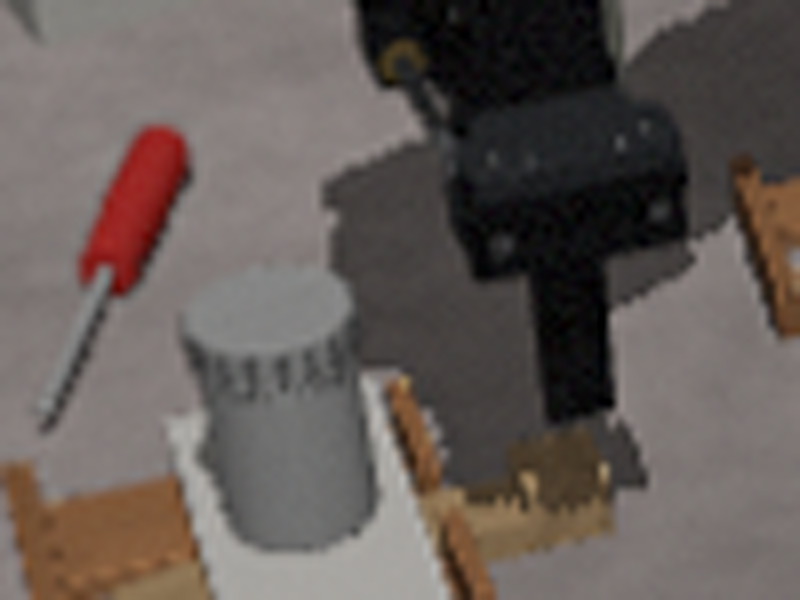

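View pics/t1.png

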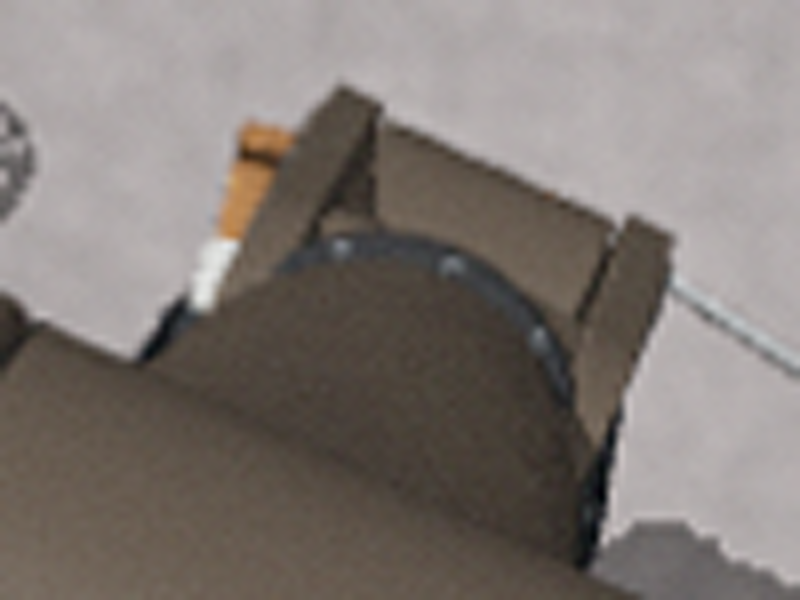

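Request:
jog_arm(deltas=[10,-2,-1,0.02,-0.003,-0.001,1,20,0,0,0,0,0,1,20,0,0,0,0,0,1,10,0,0,0,0,0,1,0,0,0,0,0,0,1,0,0,0,0,0,0,1])

```text
t: 3.92
eef_pos: [572.1, -187.5, 210.4]
tcp_rot: [2.935, 1.555, -0.416]
ft_force: [0.3, -0.3, 0.3]
opening: 1.001
```

```bash
python3 - <<'E'
from h import *
plan([569,-187,194],-102)
s=cam("side")
crop(s,150,150,100,75,8,"s2.png")
E
```

```text
shift [16.3  0.1  3.4] turn [-0.     -0.0159 -0.0033] yawnow -102.0 j [-0.43  0.7   1.78  0.    0.64  1.35] t 3.92 pos [ 572.1 -187.5  210.4] F [ 0.3 -0.3  0.3] op 1.001
```

View pics/s2.png

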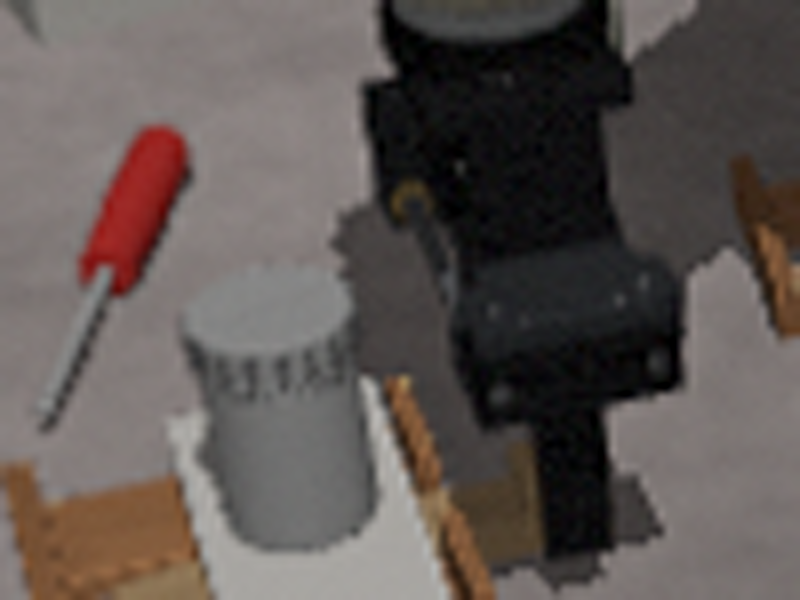

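Request:
jog_arm(deltas=[3,0,3.4,0,-0.016,-0.003,1,6,0,0,0,0,0,1,5,0,0,0,0,0,1,0,0,0,0,0,0,1,0,0,0,0,0,0,1])

```text
t: 4.6
eef_pos: [568.7, -186.8, 196.1]
tcp_rot: [1.213, 1.57, -2.138]
ft_force: [0.1, -0.3, -0.5]
opening: 0.997
```

```bash
python3 - <<'E'
from h import *
plan([569,-187,194],-102)
s=cam("side")
crop(s,150,150,100,75,8,"s3.png")
E
```

```text
shift [ 2.1  0.1 -0.4] turn [-0.0001  0.0001 -0.0004] yawnow -102.0 j [-0.43  0.72  1.79 -0.    0.63  1.35] t 4.6 pos [ 568.7 -186.8  196.1] F [ 0.1 -0.3 -0.5] op 0.997
```

View pics/s3.png

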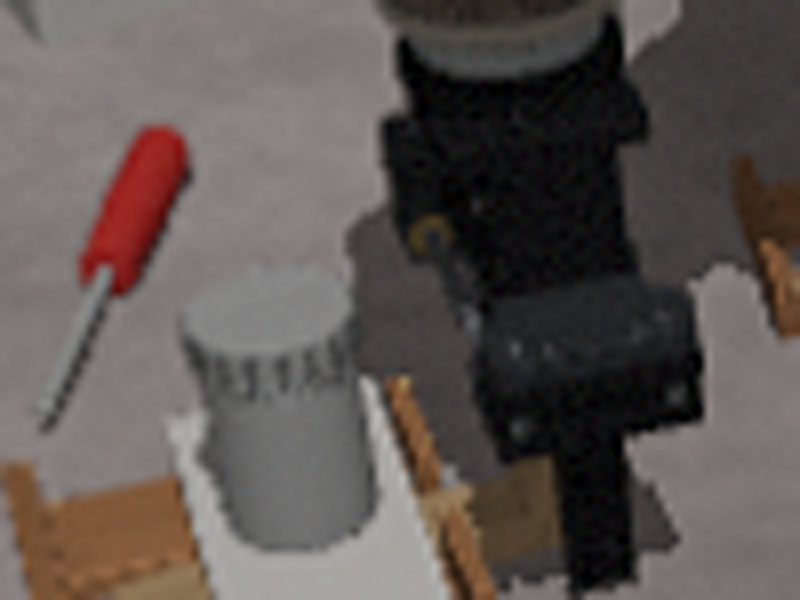

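Request:
jog_arm(deltas=[3,0,0,0,0,0,1,0,0,0,0,0,0,0,0,0,0,0,0,0,0,0,0,0,0,0,0,0,0,0,0,0,0,0,0,0,0,0,0,0,0,0,0,0,0,0,0,0,0])

```text
t: 5.52
eef_pos: [568.7, -186.8, 193.3]
tcp_rot: [2.273, 1.57, -1.078]
ft_force: [0.3, 0.4, -0.3]
opening: 0.425
```

```bash
python3 - <<'E'
from h import *
plan([569,-187,194],-102)
print(env.state()["moment"])
s=cam("side");t=cam("top")
crop(s,150,150,100,75,8,"s4.png")
E
```

```text
shift [-0.7  0.1 -0.3] turn [-0.     -0.0004 -0.0005] yawnow -102.0 j [-0.43  0.73  1.79 -0.    0.62  1.35] t 5.53 pos [ 568.7 -186.8  193.3] F [ 0.3  0.4 -0.3] op 0.425
[0.08067902 0.00292672 0.0064876 ]
```

View pics/s4.png

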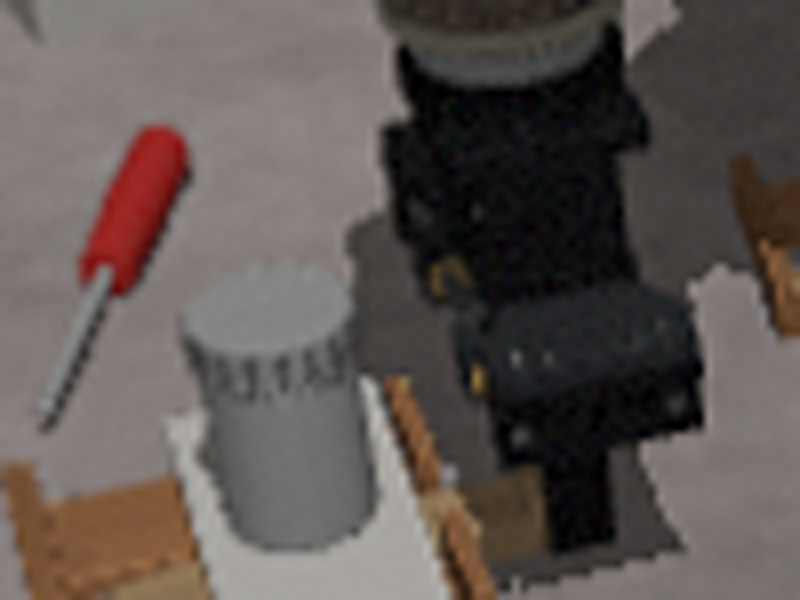

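Not closed yet (0.425 = 40 mm); keep closing.

Request:
jog_arm(deltas=[0,0,0,0,0,0,0,0,0,0,0,0,0,0,0,0,0,0,0,0,0,0,0,0,0,0,0,0])

```text
t: 6.12
eef_pos: [568.7, -186.8, 193.2]
tcp_rot: [2.103, 1.57, -1.247]
ft_force: [-0.6, 0.1, 0.1]
opening: 0.312
```

```bash
python3 - <<'E'
from h import *
plan([569,-187,194],-102)
print(env.state()["moment"])
E
```

```text
shift [-0.8  0.1 -0.3] turn [ 0.0002 -0.0003 -0.0005] yawnow -101.99 j [-0.43  0.73  1.79 -0.    0.62  1.35] t 6.12 pos [ 568.7 -186.8  193.2] F [-0.6  0.1  0.1] op 0.312
[ 8.42933148e-02 -8.91480686e-05 -1.31242657e-02]
```

Request:
jog_arm(deltas=[0,0,2,0,0,0,0,0,0,3,0,0,0,0,0,0,3,0,0,0,0,0,0,3,0,0,0,0,0,0,0,0,0,0,0])

```text
t: 6.75
eef_pos: [558.3, -184.7, 193.3]
tcp_rot: [2.899, 1.566, -0.452]
ft_force: [1.1, 0.5, -0.2]
opening: 0.317
```

```bash
python3 - <<'E'
from h import *
plan([442,-160,194],-102)
print(env.state()["moment"])
E
```

```text
shift [ -1.3   0.  118.9] turn [-0.0002 -0.0049 -0.0012] yawnow -102.01 j [-0.43  0.72  1.82 -0.    0.6   1.35] t 6.75 pos [ 558.3 -184.7  193.3] F [ 1.1  0.5 -0.2] op 0.317
[ 0.17558132  0.01861417 -0.02774363]
```

Request:
jog_arm(deltas=[0,0,3,0,-0.004,-0.001,0,0,0,3,0,0,0,0,0,0,3,0,0,0,0,0,0,3,0,0,0,0])

```text
t: 7.25
eef_pos: [548.0, -182.8, 193.3]
tcp_rot: [2.963, 1.562, -0.388]
ft_force: [7.1, -2.3, -5.2]
opening: 0.313
```

```bash
python3 - <<'E'
from h import *
plan([442,-160,194],-102)
print(env.state()["moment"])
s=cam("side");t=cam("top")
crop(s,150,150,100,75,8,"s5.png")
E
```

```text
shift [ -1.6  -0.2 108.4] turn [-0.0005 -0.0085 -0.0015] yawnow -102.03 j [-0.44  0.71  1.85  0.    0.58  1.34] t 7.25 pos [ 548.  -182.8  193.3] F [ 7.1 -2.3 -5.2] op 0.313
[-0.03252805 -0.97142237  0.05194771]
```

View pics/s5.png

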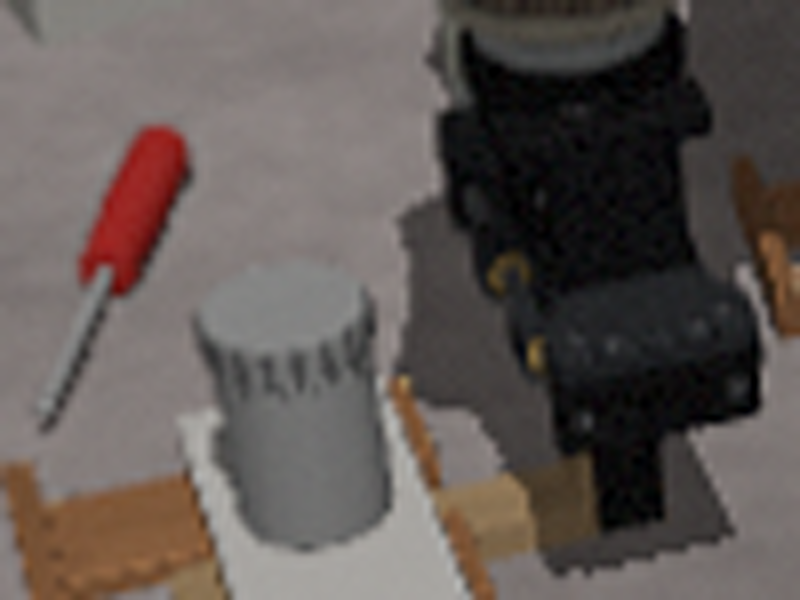

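Request:
jog_arm(deltas=[0,0,4,0,-0.008,-0.001,0,0,0,4,0,-0.003,0,0,0,0,4,0,-0.002,0,0,0,0,4,0,-0.002,0,0,0,0,4,0,-0.002,0,0,0,0,4,0,-0.002,0,0])

```text
t: 8.1
eef_pos: [524.9, -178.2, 194.1]
tcp_rot: [0.534, 1.567, -2.818]
ft_force: [2.5, 0.5, 1.8]
opening: 0.317
```

```bash
python3 - <<'E'
from h import *
plan([442,-160,194],-102)
print(env.state()["moment"])
s=cam("side")
crop(s,150,150,100,75,8,"s6.png")
E
```

```text
shift [ 0.4 -0.5 84.8] turn [-0.0006  0.0035 -0.002 ] yawnow -102.04 j [-0.45  0.69  1.9  -0.01  0.55  1.34] t 8.1 pos [ 524.9 -178.2  194.1] F [2.5 0.5 1.8] op 0.317
[ 0.03220953 -0.7418254   0.04611095]
```

View pics/s6.png

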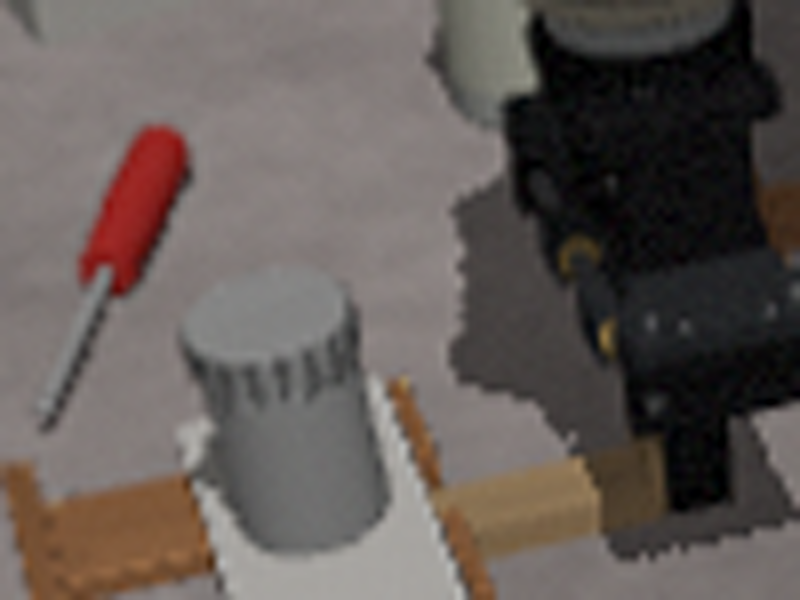

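Request:
jog_arm(deltas=[0,0,4,0,0.002,-0.002,0,0,0,4,0,0,0,0,0,0,4,0,0,0,0,0,0,4,0,-0.002,0,0,0,0,4,0,-0.002,0,0,0,0,4,0,-0.002,0,0])

```text
t: 8.9
eef_pos: [499.7, -172.9, 194.4]
tcp_rot: [0.028, 1.564, 2.96]
ft_force: [2.0, -1.3, 0.9]
opening: 0.313
```

```bash
python3 - <<'E'
from h import *
plan([442,-160,194],-102)
print(env.state()["moment"])
s=cam("side")
crop(s,150,150,100,75,8,"s7.png")
E
```

```text
shift [ 0.8 -0.6 59.1] turn [-0.0007  0.0069 -0.0002] yawnow -102.04 j [-0.46  0.67  1.97 -0.    0.51  1.33] t 8.9 pos [ 499.7 -172.9  194.4] F [ 2.  -1.3  0.9] op 0.313
[-0.15423462 -0.80008965  0.00860694]
```

View pics/s7.png

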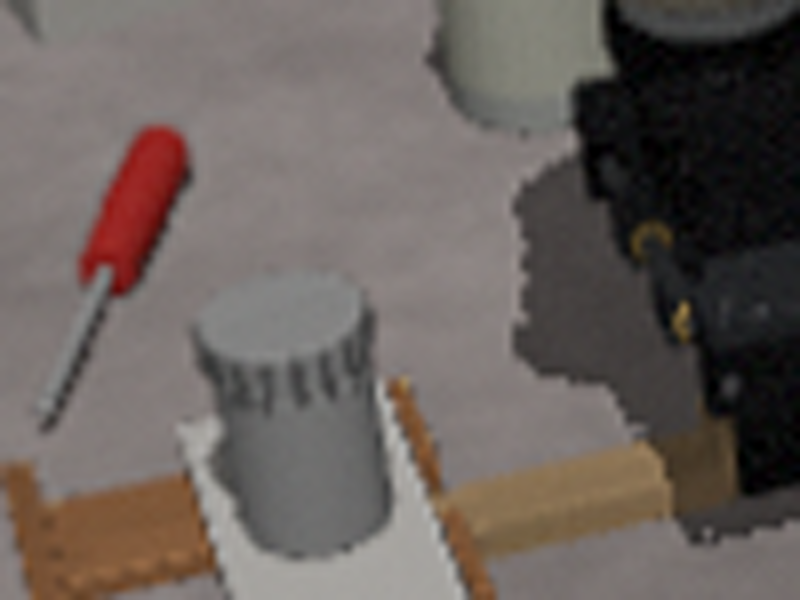

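```bash
python3 - <<'E'
from h import *
s=cam("side")
print(onz(s,[(262,180),(244,172),(279,170),(283,184),(248,190)],10).round())
print(onz(s,[(288,155),(216,160)],10).round())
E
```

```text
[[ 381. -268.   10.]
 [ 403. -346.   10.]
 [ 303. -291.   10.]
 [ 339. -210.   10.]
 [ 446. -242.   10.]]
[[ 222. -360.   10.]
 [ 442. -473.   10.]]
```

Request:
jog_arm(deltas=[0.1,0,4,0,0.004,0,0,0.1,0,4,0,0.003,0,0,0,0,4,0,0,0,0,0,0,4,0,0,0,0,0,0,4,0,0,0,0,0,0,4,0,0,0,0,0,0,4,0,0,0,0])

```text
t: 9.88
eef_pos: [469.7, -166.3, 193.9]
tcp_rot: [-0.214, 1.568, 2.717]
ft_force: [0.6, -0.1, 0.7]
opening: 0.31
```

```bash
python3 - <<'E'
from h import *
plan([442,-160,194],-102)
print(env.state()["moment"])
s=cam("side")
crop(s,150,150,100,75,8,"s8.png")
E
```

```text
shift [-0.  -0.4 28.4] turn [-0.0006  0.0031  0.0007] yawnow -102.03 j [-0.47  0.65  2.04 -0.    0.45  1.31] t 9.88 pos [ 469.7 -166.3  193.9] F [ 0.6 -0.1  0.7] op 0.31
[-0.0319369  -0.26916116  0.0479657 ]
```

View pics/s8.png

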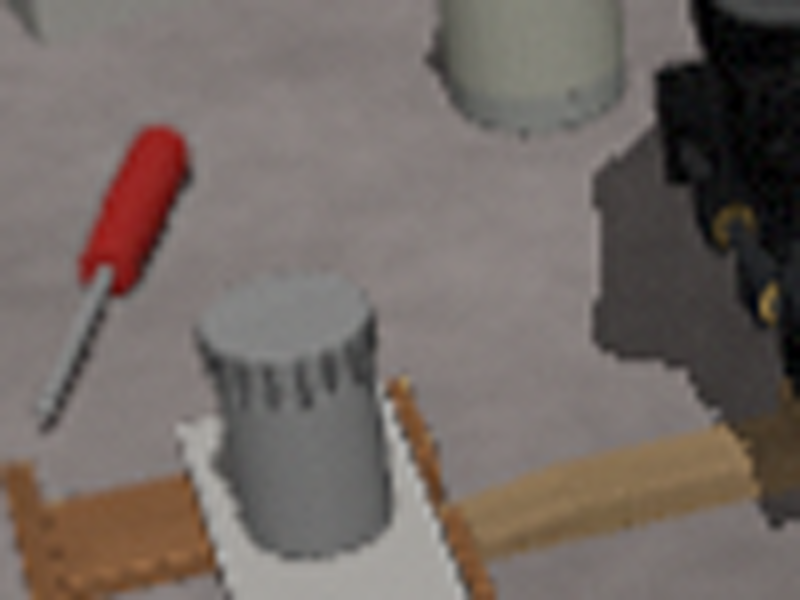

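Request:
jog_arm(deltas=[0,0,5,0,0.003,0,0,0,0,5,0,0,0,0,0,0,5,0,0,0,0,0,0,6,0,0,0,0,0,0,6,0,0,0,0,0,0,6,0,0,0,0,0,0,4,0,0,0,0])

```text
t: 10.8
eef_pos: [430.4, -157.8, 193.8]
tcp_rot: [-0.638, 1.569, 2.293]
ft_force: [0.3, -0.6, 1.0]
opening: 0.316
```

```bash
python3 - <<'E'
from h import *
plan([442,-160,194],-102)
s=cam("side"); t=cam("top")
crop(s,150,150,140,105,5.5,"s9.png");cv2.imwrite("pics/t9.png",t["image"][:,:,::-1])
E
```

```text
shift [ -0.2  -0.3 -11.8] turn [-0.0005  0.0014  0.001 ] yawnow -102.03 j [-0.5   0.62  2.14  0.    0.38  1.28] t 10.8 pos [ 430.4 -157.8  193.8] F [ 0.3 -0.6  1. ] op 0.316
```

View pics/s9.png

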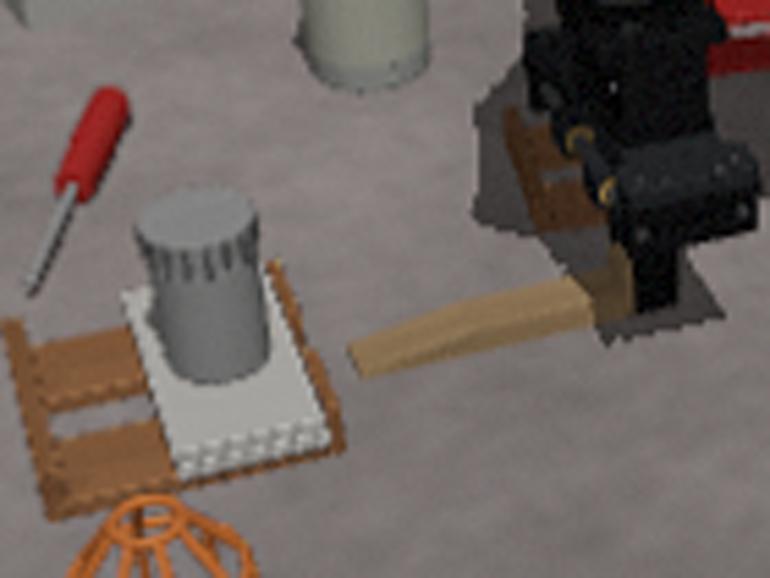

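View pics/t9.png

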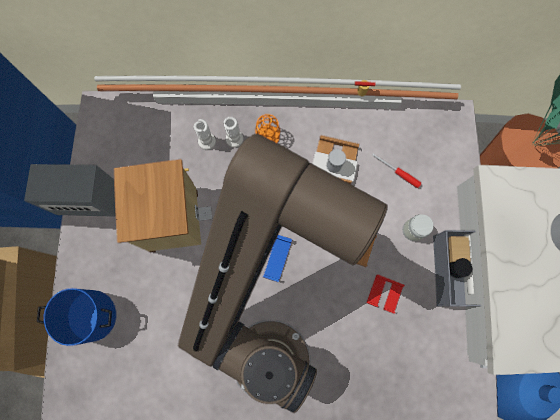

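Request:
jog_arm(deltas=[-10,0,0,0,0,0,0,-20,0,0,0,0,0,0,-20,0,0,0,0,0,0,-20,0,0,0,0,0,0,0,0,0,0,0,0,0])

```text
t: 11.52
eef_pos: [430.7, -157.9, 267.6]
tcp_rot: [-0.463, 1.568, 2.469]
ft_force: [0.3, 0.6, -1.5]
opening: 0.314
```

Request:
jog_arm(deltas=[0,0,0,-0.1,0,0,0,0,0,0,-0.17,0,0,0,0,0,0,-0.17,0,0,0,0,0,0,-0.17,0,0,0,0,0,0,-0.17,0,0,0,0,0,0,-0.17,0,0,0,0,0,0,-0.17,0,0,0,0,0,0,-0.17,0,0,0,0,0,0,-0.17,0,0,0,0,0,0,-0.17,0,0,0])

```text
t: 12.78
eef_pos: [429.8, -157.2, 262.1]
tcp_rot: [-2.007, 1.56, 2.607]
ft_force: [0.1, -0.6, -1.4]
opening: 0.314
```

```bash
python3 - <<'E'
from h import *
plan([503,4,254],9)
s=cam("side"); t=cam("top")
cv2.imwrite("pics/s10.png",s["image"][:,:,::-1])
E
```

```text
shift [   8.3   57.3 -167.5] turn [-0.2545 -0.006   0.0095] yawnow -5.58 j [-0.5   0.49  2.1   0.    0.57 -0.4 ] t 12.78 pos [ 429.8 -157.2  262.1] F [ 0.1 -0.6 -1.4] op 0.314
```

View pics/s10.png

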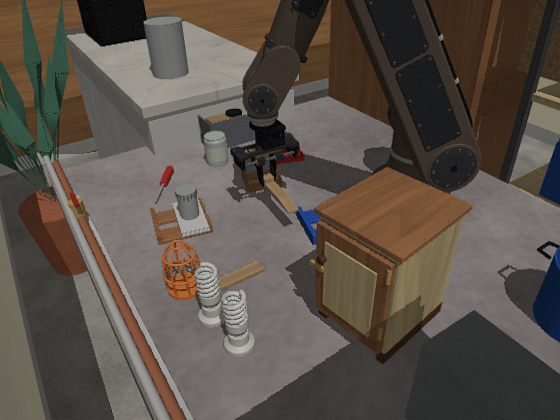

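Request:
jog_arm(deltas=[0,0,0,-0.127,-0.003,0.005,0,0,0,0,-0.127,-0.003,0.005,0,0,0,0,0,0,0,0])

```text
t: 13.25
eef_pos: [429.7, -157.1, 261.1]
tcp_rot: [-2.394, 1.57, 2.464]
ft_force: [-0.2, 0.5, -0.4]
opening: 0.315
```

```bash
python3 - <<'E'
from h import *
plan([503,4,254],9)
E
```

```text
shift [   7.1   95.9 -148.8] turn [-0.0115 -0.0007  0.0007] yawnow 8.34 j [-0.5   0.49  2.1   0.    0.55 -0.64] t 13.25 pos [ 429.7 -157.1  261.1] F [-0.2  0.5 -0.4] op 0.315
```

Request:
jog_arm(deltas=[0,13,-21,-0.01,0,0,0,1,14,-21,0,0,0,0,1,14,-21,0,0,0,0,1,14,-21,0,0,0,0,1,14,-21,0,0,0,0,1,14,-21,0,0,0,0,1,13,-21,0,0,0,0,0,0,0,0,0,0,0])

```text
t: 14.25
eef_pos: [507.3, 6.1, 253.2]
tcp_rot: [-2.03, 1.567, 2.788]
ft_force: [-0.6, -0.3, -1.0]
opening: 0.314
```

```bash
python3 - <<'E'
from h import *
plan([503,4,254],9)
s=cam("side"); t=cam("top")
cv2.imwrite("pics/s11.png",s["image"][:,:,::-1]);cv2.imwrite("pics/t11.png",t["image"][:,:,::-1])
E
```

```text
shift [-0.8 -4.5  1.6] turn [-0.0515 -0.0017  0.0031] yawnow 6.05 j [-0.12  0.55  1.99  0.    0.61 -0.23] t 14.25 pos [507.3   6.1 253.2] F [-0.6 -0.3 -1. ] op 0.314
```

View pics/s11.png

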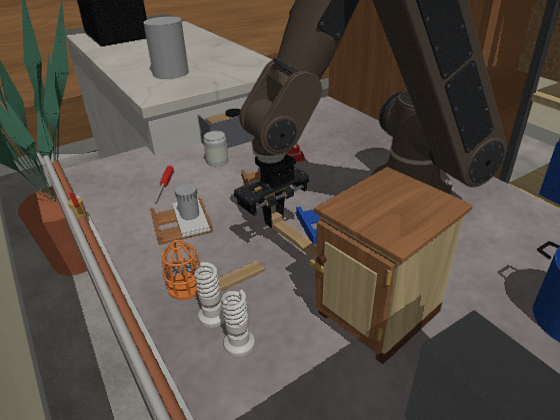

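View pics/t11.png

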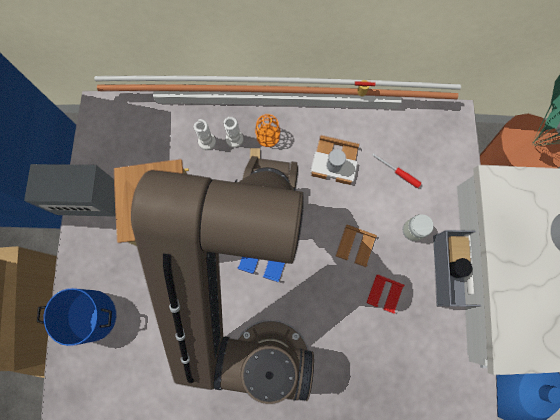

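```bash
python3 - <<'E'
from h import *
t=cam("top")
def z(pts,k,o): return (np.array(pts,float)+.5)/k-.5+np.array(o)
k=onz(t,z([(72,147),(612,76),(660,662),(102,740)],8,(105,150)),265);print(k.round(0).tolist())
for i,j in((0,1),(3,2),(2,1),(3,0)): d=k[j]-k[i]; print(np.degrees(np.arctan2(d[1],d[0])),np.linalg.norm(d))
k=onz(t,z([(728,300),(768,755)],8,(105,150)),30);print(k); d=k[0]-k[1];print(np.degrees(np.arctan2(d[1],d[0])),np.linalg.norm(d))
E
```

```text
[[545.0, 463.0, 265.0], [575.0, 268.0, 265.0], [363.0, 234.0, 265.0], [330.0, 427.0, 265.0]]
-81.18903383273573 197.5705371306184
-80.37890302276104 195.53952173824206
8.965988180608083 214.6382810129996
9.50440332946602 217.41814771655405
[[560.92147688 269.89810366  30.        ]
 [365.52480753 239.75682009  30.        ]]
8.769150461019855 197.7077524252056
```

Request:
jog_arm(deltas=[0,-4,2,-0.05,-0.002,0.003,0,10,0,0,0,0,0,0,20,0,0,0,0,0,0,15,0,0,0,0,0,0,6,0,0,0,0,0,0,0,0,0,0,0,0,0])

```text
t: 15.15
eef_pos: [502.2, -0.8, 199.4]
tcp_rot: [-1.431, 1.57, -2.857]
ft_force: [-0.3, -0.4, 0.3]
opening: 0.314
```

```bash
python3 - <<'E'
from h import *
plan([503,4,194],9)
s=cam("side"); t=cam("top")
crop(s,220,170,130,100,6,"s12.png")
crop(t,180,150,120,100,6,"t12.png")
E
```

```text
shift [ 5.4  1.5 -4.6] turn [-0.012   0.0002  0.0012] yawnow 8.31 j [-0.13  0.64  2.03 -0.    0.47 -0.28] t 15.15 pos [502.2  -0.8 199.4] F [-0.3 -0.4  0.3] op 0.314
```

View pics/s12.png

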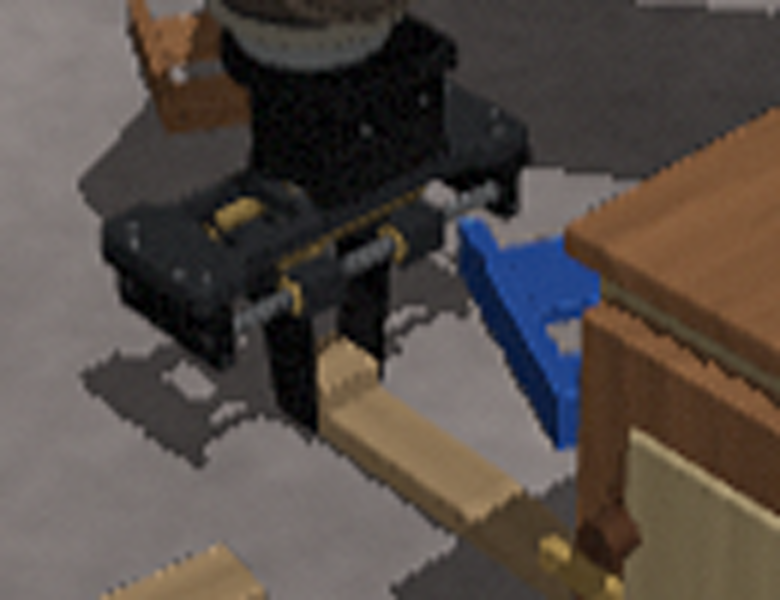

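View pics/t12.png

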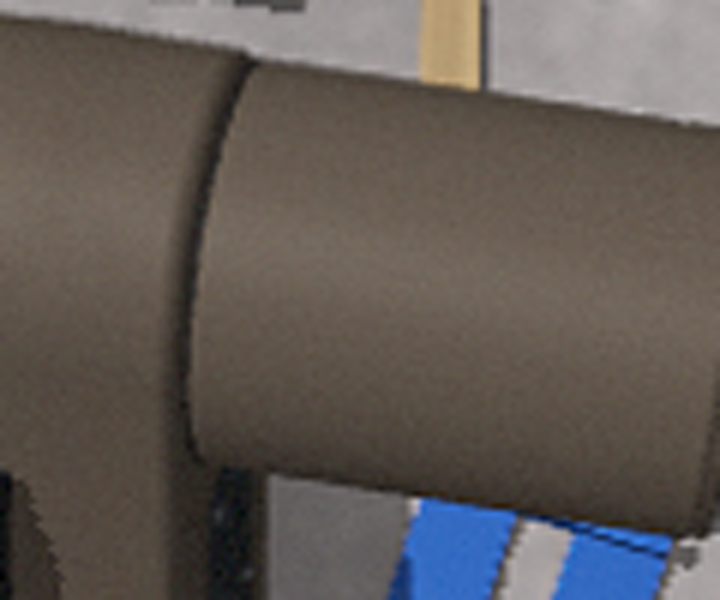

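```bash
python3 - <<'E'
from h import *
s=cam("side")
def z(pts,k,o): return (np.array(pts,float)+.5)/k-.5+np.array(o)
k=onz(s,z([(325,412),(462,525),(525,490),(380,380)],6,(220,170)),20.2)
p=np.array([502.2,-.8]); a=np.radians(98.3); ax=np.array([np.cos(a),np.sin(a)]); ay=np.array([-ax[1],ax[0]])
for q in k: print(q.round(1),((q[:2]-p)@ax).round(1),((q[:2]-p)@ay).round(1))
E
```

```text
[512.9  15.2  20.2] 14.3 -12.9
[506.  110.   20.2] 109.1 -19.7
[472.  106.5  20.2] 110.5 14.4
[481.1   9.8  20.2] 13.5 19.3
```

```bash
python3 - <<'E'
from h import *
s=cam("side")
crop(s,268,220,50,50,12,"s13.png")
E
```

```text
(no output)
```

View pics/s13.png

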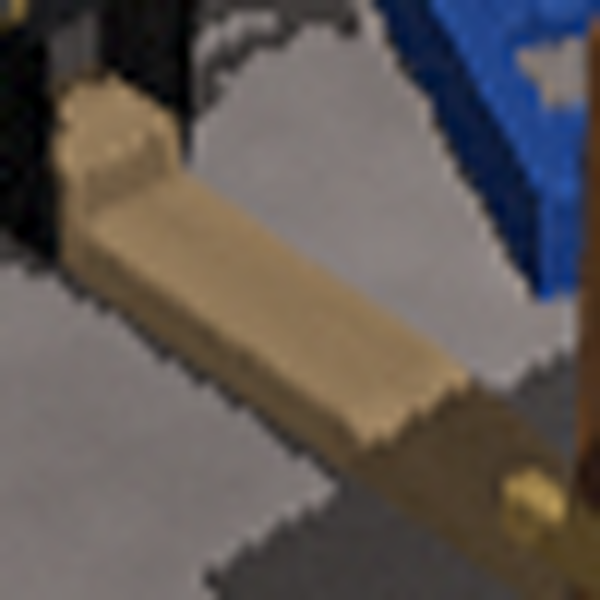

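```bash
python3 - <<'E'
from h import *
s=cam("side")
def z(pts,k,o): return (np.array(pts,float)+.5)/k-.5+np.array(o)
p=np.array([502.2,-.8]); a=np.radians(98.3); ax=np.array([np.cos(a),np.sin(a)]); ay=np.array([-ax[1],ax[0]])
for pts,h in(([(90,230),(365,442)],20.2),([(185,175),(470,378)],20.2),([(70,265),(335,470)],6.2)):
  k=onz(s,z(pts,12,(268,220)),h); d=k[1]-k[0]
  print(k.round(1)[:,:2].tolist(),np.degrees(np.arctan2(d[1],d[0])).round(1),[((q[:2]-p)@ay).round(1) for q in k])
print(plan([503,4,194],9))
E
```

```text
[[511.1, 18.7], [501.7, 109.7]] 95.9 [np.float64(-11.7), np.float64(-15.5)]
[[483.8, 14.2], [472.3, 105.3]] 97.2 [np.float64(16.0), np.float64(14.2)]
[[512.2, 11.4], [502.7, 100.0]] 96.1 [np.float64(-11.7), np.float64(-15.1)]
shift [ 6.4  1.4 -4.5] turn [-0.0113  0.0007 -0.0005] yawnow 8.35 j [-0.13  0.64  2.03 -0.    0.47 -0.28] t 15.4 pos [502.3  -0.7 200.4] F [-0.5 -0.   0.1] op 0.315
None
```

Request:
jog_arm(deltas=[2,1.4,-4.5,-0.025,0,0,0,2,0,0,0,0,0,0,2,0,0,0,0,0,0,0,0,0,0,0,0,0])

```text
t: 15.9
eef_pos: [503.1, 4.5, 194.5]
tcp_rot: [0.993, 1.569, -0.405]
ft_force: [-0.1, 0.4, -0.1]
opening: 0.311
```

```bash
python3 - <<'E'
from h import *
plan([503,4,193.3],9.8);print(env.state()["moment"])
E
```

```text
shift [ 1.2 -0.2  0.5] turn [ 0.002   0.001  -0.0015] yawnow 9.91 j [-0.12  0.65  2.03 -0.    0.46 -0.29] t 15.9 pos [503.1   4.5 194.5] F [-0.1  0.4 -0.1] op 0.311
[-0.01539947 -0.17063117 -0.07019474]
```

Request:
jog_arm(deltas=[0.7,0,0,0,0.001,-0.001,0,0.7,0,0,0,0,0,0,0,0,0,0,0,0,0])

```text
t: 16.27
eef_pos: [503.1, 4.5, 193.3]
tcp_rot: [1.78, 1.57, 0.382]
ft_force: [-0.2, 0.3, 0.8]
opening: 0.316
```

```bash
python3 - <<'E'
from h import *
plan([503,4,193.3],9.8);print(env.state()["moment"])
s=cam("side")
crop(s,268,220,50,50,12,"s14.png")
E
```

```text
shift [-0.  -0.2  0.4] turn [ 0.0016 -0.0001 -0.0006] yawnow 9.89 j [-0.12  0.65  2.03  0.    0.46 -0.3 ] t 16.27 pos [503.1   4.5 193.3] F [-0.2  0.3  0.8] op 0.316
[ 0.31842432 -0.04637774 -0.00452297]
```

View pics/s14.png

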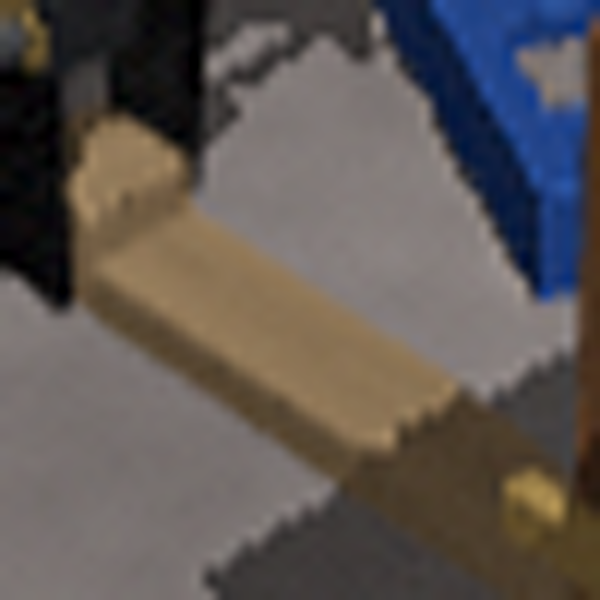

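```bash
python3 - <<'E'
from h import *
s=cam("side")
def z(pts,k,o): return (np.array(pts,float)+.5)/k-.5+np.array(o)
p=np.array([503.1,4.5]); a=np.radians(99); ax=np.array([np.cos(a),np.sin(a)]); ay=np.array([-ax[1],ax[0]])
for pts,h in(([(100,268),(365,448)],14),([(195,207),(460,387)],14),([(80,300),(335,480)],0)):
  k=onz(s,z(pts,12,(268,220)),h); d=k[1]-k[0]
  print(k.round(1)[:,:2].tolist(),np.degrees(np.arctan2(d[1],d[0])).round(1),[((q[:2]-p)@ay).round(1) for q in k],[((q[:2]-p)@ax).round(1) for q in k])
E
```

```text
[[512.4, 24.3], [498.7, 105.3]] 99.5 [np.float64(-12.2), np.float64(-11.5)] [np.float64(18.1), np.float64(100.3)]
[[484.0, 18.2], [471.4, 100.5]] 98.7 [np.float64(16.7), np.float64(16.3)] [np.float64(16.5), np.float64(99.8)]
[[513.0, 16.3], [500.5, 96.7]] 98.8 [np.float64(-11.6), np.float64(-11.9)] [np.float64(10.1), np.float64(91.5)]
```

Request:
jog_arm(deltas=[0,0.1,-4,0,0,0,0,0,0.1,-6,0,0,0,0,0,0.1,-6,0,0,0,0,0,0.1,-6,0,0,0,0,0,0.1,-6,0,0,0,0,0,0.1,-6,0,0,0,0,0,0.1,-6,0,0,0,0,0,0.1,-6,0,0,0,0])

```text
t: 17.38
eef_pos: [495.7, 53.0, 193.3]
tcp_rot: [1.418, 1.569, 0.02]
ft_force: [0.7, -1.0, 1.3]
opening: 0.317
```

```bash
cat >> h.py <<'E'
def st():
    p=env.state()["eef_pos"][:2]; f=np.array([467.4,230]); a=np.radians(99); ax=np.array([np.cos(a),np.sin(a)]); ay=np.array([-ax[1],ax[0]])
    print("nose past foot",((p-f)@ax+159).round(1),"lat",((p-f)@ay).round(1),"M",np.round(env.state()["moment"],2), "Fax",(env.state()["ft_force"][:2]@ax).round(2))
E
python3 - <<'E'
from h import *
plan([503,4,193.3],9.8);st()
E
```

```text
shift [ 0.1 -1.2 49.5] turn [ 0.0015  0.0002 -0.0013] yawnow 9.88 j [-0.03  0.65  2.04  0.    0.45 -0.2 ] t 17.38 pos [495.7  53.  193.3] F [ 0.7 -1.   1.3] op 0.317
nose past foot -20.3 lat -0.2 M [ 0.07 -0.02  0.02] Fax -1.06
```

Request:
jog_arm(deltas=[0,0.1,-5,0,0,0,0,0,0.1,-5,0,0,0,0,0,0.1,-5,0,0,0,0,0,0.1,-5,0,0,0,0,0,0.1,-4,0,0,0,0])

```text
t: 18.0
eef_pos: [491.8, 78.5, 193.3]
tcp_rot: [1.419, 1.569, 0.021]
ft_force: [-0.2, -0.7, 1.1]
opening: 0.313
```

```bash
python3 - <<'E'
from h import *
plan([503,4,193.3],9.8);st()
s=cam("side");crop(s,268,220,60,60,10,"s15.png");cv2.imwrite("pics/s15f.png",s["image"][:,:,::-1]);
E
```

```text
shift [ 0.1 -1.7 75.3] turn [ 0.0016  0.0002 -0.0013] yawnow 9.89 j [ 0.03  0.65  2.05 -0.    0.45 -0.15] t 18.0 pos [491.8  78.5 193.3] F [-0.2 -0.7  1.1] op 0.313
nose past foot 5.5 lat -0.4 M [ 0.02 -0.03  0.05] Fax -0.7
```

View pics/s15.png

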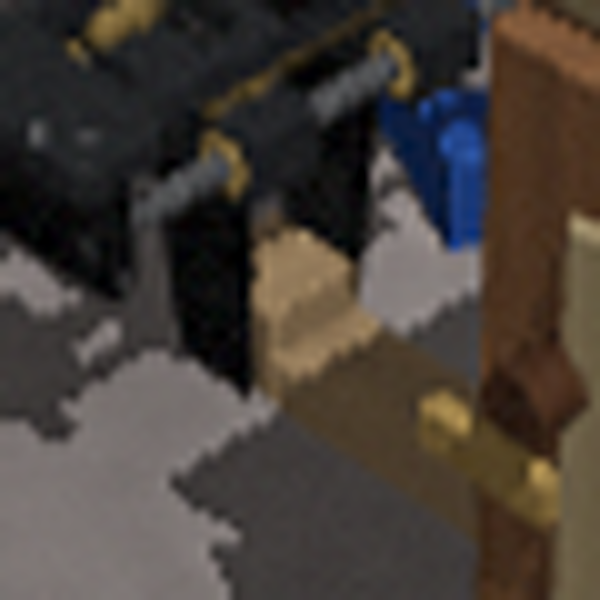

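Request:
jog_arm(deltas=[0,0,-2,0,0,0,0,0,0,-2,0,0,0,0])

```text
t: 18.3
eef_pos: [491.0, 82.9, 193.3]
tcp_rot: [1.45, 1.569, 0.052]
ft_force: [-0.8, -0.9, 1.1]
opening: 0.311
```

Request:
jog_arm(deltas=[0,0,-2,0,0,0,0,0,0,-2,0,0,0,0])

```text
t: 18.55
eef_pos: [490.3, 87.0, 193.4]
tcp_rot: [1.442, 1.569, 0.044]
ft_force: [0.2, -1.1, 0.4]
opening: 0.312
```

```bash
python3 - <<'E'
from h import *
plan([503,4,193.3],9.8);st()
E
```

```text
shift [ 0.1 -1.7 83.9] turn [ 0.0015  0.0002 -0.0013] yawnow 9.88 j [ 0.04  0.65  2.05  0.    0.45 -0.13] t 18.55 pos [490.3  87.  193.4] F [ 0.2 -1.1  0.4] op 0.312
nose past foot 14.2 lat -0.2 M [ 0.03 -0.08 -0.05] Fax -1.16
```

Request:
jog_arm(deltas=[0,0,-2,0,0,0,0,0,0,-1,0,0,0,0])

```text
t: 18.8
eef_pos: [489.7, 90.2, 193.3]
tcp_rot: [1.438, 1.569, 0.039]
ft_force: [0.0, -1.1, 1.4]
opening: 0.312
```

Request:
jog_arm(deltas=[0,0,-2,0,0,0,0,0,0,-1,0,0,0,0])

```text
t: 19.05
eef_pos: [489.2, 93.3, 193.3]
tcp_rot: [1.433, 1.569, 0.035]
ft_force: [0.5, -0.9, 2.1]
opening: 0.315
```

Request:
jog_arm(deltas=[0,0,-2,0,0,0,0,0,0,-1,0,0,0,0])

```text
t: 19.3
eef_pos: [488.6, 96.5, 193.3]
tcp_rot: [1.434, 1.569, 0.035]
ft_force: [-0.3, -0.8, 1.6]
opening: 0.313
```

```bash
python3 - <<'E'
from h import *
plan([503,4,193.3],9.8);st()
E
```

```text
shift [ 0.1 -1.7 93.6] turn [ 0.0014  0.0002 -0.0013] yawnow 9.88 j [ 0.06  0.65  2.05 -0.    0.45 -0.11] t 19.3 pos [488.6  96.5 193.3] F [-0.3 -0.8  1.6] op 0.313
nose past foot 23.8 lat -0.1 M [ 0.02 -0.09  0.05] Fax -0.74
```

Request:
jog_arm(deltas=[0,0,-2,0,0,0,0,0,0,-1,0,0,0,0])

```text
t: 19.55
eef_pos: [488.1, 99.6, 193.3]
tcp_rot: [1.433, 1.569, 0.035]
ft_force: [0.7, -2.0, 0.3]
opening: 0.314
```

Request:
jog_arm(deltas=[0,0,-2,0,0,0,0,0,0,-1,0,0,0,0])

```text
t: 19.8
eef_pos: [487.5, 102.8, 193.3]
tcp_rot: [1.446, 1.57, 0.048]
ft_force: [0.1, -1.4, 1.3]
opening: 0.311
```

```bash
python3 - <<'E'
from h import *
plan([503,4,193.3],9.8);st()
E
```

```text
shift [  0.1  -1.7 100. ] turn [ 0.0014  0.0002 -0.0013] yawnow 9.88 j [ 0.08  0.65  2.04 -0.    0.45 -0.1 ] t 19.8 pos [487.5 102.8 193.3] F [ 0.1 -1.4  1.3] op 0.311
nose past foot 30.2 lat 0.0 M [ 0.08 -0.13  0.01] Fax -1.44
```

Request:
jog_arm(deltas=[0,0,-1.5,0,0,0,0,0,0,-1,0,0,0,0])

```text
t: 20.05
eef_pos: [487.1, 105.3, 193.3]
tcp_rot: [1.345, 1.569, -0.054]
ft_force: [0.6, -4.5, 2.1]
opening: 0.314
```

Request:
jog_arm(deltas=[0,0,-1.5,0,0,0,0,0,0,-1,0,0,0,0])

```text
t: 20.3
eef_pos: [486.9, 107.2, 193.4]
tcp_rot: [0.949, 1.569, -0.449]
ft_force: [0.4, -7.6, 2.2]
opening: 0.317
```

```bash
python3 - <<'E'
from h import *
plan([503,4,193.3],9.8);st()
E
```

```text
shift [  0.2  -1.9 104.4] turn [ 0.0018  0.0011 -0.0016] yawnow 9.9 j [ 0.08  0.65  2.04 -0.    0.45 -0.09] t 20.3 pos [486.9 107.2 193.4] F [ 0.4 -7.6  2.2] op 0.317
nose past foot 34.7 lat -0.1 M [-1.13 -0.16 -0.01] Fax -7.61
```

Request:
jog_arm(deltas=[0,0,-1,0,0,0,0,0,0,-1,0,0,0,0])

```text
t: 20.55
eef_pos: [486.8, 108.4, 193.4]
tcp_rot: [0.708, 1.568, -0.689]
ft_force: [1.0, -9.4, 0.9]
opening: 0.314
```

```bash
python3 - <<'E'
from h import *
plan([503,4,193.3],9.8);st()
s=cam("side");crop(s,268,220,60,60,10,"s16.png");cv2.imwrite("pics/s16f.png",s["image"][:,:,::-1])
# cabinet change vs before
a=cv2.imread("pics/s15f.png");b=cv2.imread("pics/s16f.png")
d=cv2.absdiff(a,b).max(2); print((d[170:360,330:480]>25).sum())
E
```

```text
shift [  0.3  -2.  105.6] turn [ 0.0019  0.002  -0.0017] yawnow 9.91 j [ 0.09  0.65  2.04 -0.    0.45 -0.08] t 20.55 pos [486.8 108.4 193.4] F [ 1.  -9.4  0.9] op 0.314
nose past foot 35.9 lat -0.1 M [-1.12 -0.19  0.03] Fax -9.43
287
```

View pics/s16.png

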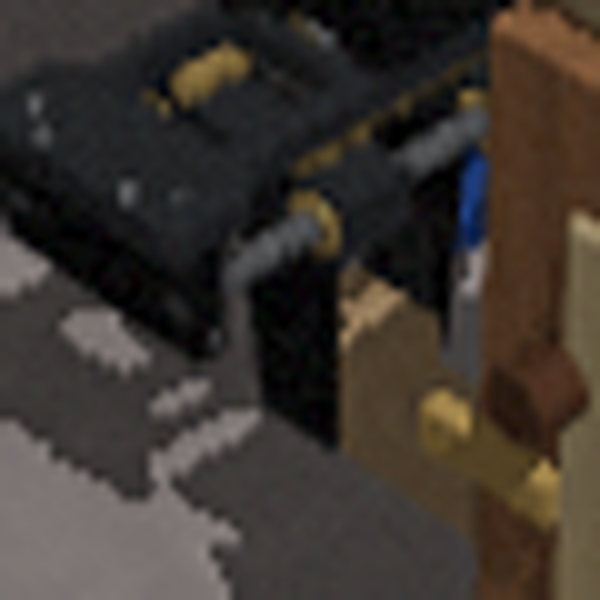

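```bash
cat > lean.py <<'E'
from h import *
def meas(name,c,ref="pics/s15f.png"):
    cv2.imwrite(name,c["image"][:,:,::-1])
    a=cv2.imread(ref,0); b=cv2.imread(name,0); 
    m=np.zeros_like(a); cv2.fillPoly(m,[np.array([(322,215),(385,178),(466,208),(440,300),(385,350),(326,310)])],255)
    p=cv2.goodFeaturesToTrack(a,80,0.03,5,mask=m); q,ok,e=cv2.calcOpticalFlowPyrLK(a,b,p,None,winSize=(15,15))
    P=p[ok==1].reshape(-1,2); d=(q-p)[ok==1].reshape(-1,2)
    # predicted shift per mm of lift: rotation about far lower edge
    ang=np.radians(9); ux=np.array([np.cos(ang),np.sin(ang),0]); uy=np.array([-ux[1],ux[0],0]); foot=np.array([467.4,230,0]); piv=foot+205*uy+[0,0,30]
    # roof points
    out=[]
    R1=Ro.from_rotvec(-ux*0.0049)
    best=None
    tot=np.median(d,0); 
    P3=np.array([foot+uy*k+ux*x+[0,0,h] for k in(25,200) for x in(-100,100) for h in(30,265)])
    sh=proj(c,R1.apply(P3-piv)+piv)-proj(c,P3)
    print("median flow px",tot.round(3),"n",len(d),"iqr",(np.percentile(d,75,axis=0)-np.percentile(d,25,axis=0)).round(3)); 
    up=P[:,1]<250
    print("upper",np.median(d[up],0).round(3),"lower",np.median(d[~up],0).round(3)); return sh,P3
if __name__=="__main__":
    import sys
    c=cam("side"); sh,P3=meas(sys.argv[1],c)
    for a,b in zip(P3,sh): print(a.round(0),b.round(2))
    st()
E
python3 lean.py pics/s17f.png
```

```text
median flow px [ 0.114 -0.007] n 43 iqr [0.178 0.15 ]
upper [ 0.095 -0.098] lower [0.115 0.028]
[365. 239.  30.] [ 0.04 -0.28]
[365. 239. 265.] [ 0.49 -0.16]
[562. 270.  30.] [ 0.01 -0.29]
[562. 270. 265.] [ 0.46 -0.13]
[337. 412.  30.] [ 0.   -0.01]
[337. 412. 265.] [0.56 0.25]
[535. 443.  30.] [ 0.   -0.01]
[535. 443. 265.] [0.59 0.33]
nose past foot 35.9 lat -0.1 M [-0.92 -0.16  0.08] Fax -8.21
```

```bash
cat > roof.py <<'E'
from h import *
def ecc(a,b,poly):
    a=cv2.imread(a,0).astype(np.float32); b=cv2.imread(b,0).astype(np.float32)
    m=np.zeros(a.shape,np.uint8); cv2.fillPoly(m,[np.array(poly)],255)
    W=np.eye(2,3,dtype=np.float32)
    cc,W=cv2.findTransformECC(a,b,W,cv2.MOTION_TRANSLATION,(3,200,1e-7),m,3)
    return W[:,2].round(3),round(cc,4)
roof=[(310,205),(385,168),(478,205),(400,250)]
door=[(335,240),(378,258),(375,345),(325,310)]
def rep(b):
    for r in("pics/s0ref.png","pics/s15f.png"):
        print(b,r,"roof",*ecc(r,b,roof),"door",*ecc(r,b,door))
E
cp pics/s11.png pics/s0ref.png
python3 - <<'E'
from roof import *
c=cam("side");cv2.imwrite("pics/s18f.png",c["image"][:,:,::-1])
rep("pics/s15f.png");rep("pics/s16f.png");rep("pics/s17f.png");rep("pics/s18f.png"); rep("pics/side0.png"); rep("pics/s10.png");st()
E
```

```text
pics/s15f.png pics/s0ref.png roof [ 1.18  -0.091] 0.4619 door [0.013 0.015] 0.9992
pics/s15f.png pics/s15f.png roof [0. 0.] 1.0 door [0. 0.] 1.0
pics/s16f.png pics/s0ref.png roof [ 1.771 -0.402] 0.1955 door [0.116 0.007] 0.9982
pics/s16f.png pics/s15f.png roof [ 0.236 -0.007] 0.9677 door [ 0.103 -0.003] 0.9983
pics/s17f.png pics/s0ref.png roof [2.485 0.16 ] 0.1853 door [0.126 0.004] 0.9982
pics/s17f.png pics/s15f.png roof [ 0.272 -0.019] 0.9663 door [0.119 0.003] 0.9983Traceback (most recent call last):
  File "<stdin>", line 3, in <module>
  File "roof.py", line 12, in rep
    print(b,r,"roof",*ecc(r,b,roof),"door",*ecc(r,b,door))
                      ~~~^^^^^^^^^^
  File "roof.py", line 6, in ecc
    cc,W=cv2.findTransformECC(a,b,W,cv2.MOTION_TRANSLATION,(3,200,1e-7),m,3)
         ~~~~~~~~~~~~~~~~~~~~^^^^^^^^^^^^^^^^^^^^^^^^^^^^^^^^^^^^^^^^^^^^^^^
cv2.error: OpenCV(4.12.0) /io/opencv/modules/video/src/ecc.cpp:589: error: (-7:Iterations do not converge) The algorithm stopped before its convergence. The correlation is going to be minimized. Images may be uncorrelated or non-overlapped in function 'findTransformECC'
```

Request:
jog_arm(deltas=[0,0,-1.3,0,-0.001,0,0,0,0,-1.3,0,-0.001,0,0])

```text
t: 20.95
eef_pos: [486.6, 110.1, 193.5]
tcp_rot: [0.37, 1.565, -1.028]
ft_force: [1.3, -9.3, 1.9]
opening: 0.311
```

```bash
sed -i 's#("pics/s0ref.png","pics/s15f.png")#("pics/s15f.png",)#' roof.py; python3 - <<'E'
from roof import *
c=cam("side");cv2.imwrite("pics/s19f.png",c["image"][:,:,::-1])
rep("pics/s19f.png");st();plan([503,4,193.3],9.8)
E
```

```text
pics/s19f.png pics/s15f.png roof [ 0.347 -0.06 ] 0.9632 door [0.138 0.008] 0.998
nose past foot 37.6 lat -0.2 M [-1.1  -0.18  0.04] Fax -7.72
shift [  0.7  -2.1 107.4] turn [ 0.002   0.005  -0.0019] yawnow 9.91 j [ 0.09  0.65  2.04 -0.01  0.45 -0.07] t 21.0 pos [486.6 110.1 193.5] F [ 1.3 -7.6  1.6] op 0.309
```

Request:
jog_arm(deltas=[0.2,0,-0.8,0,0.005,0,0,0,0,-0.8,0,0.002,0,0])

```text
t: 21.25
eef_pos: [486.7, 110.7, 193.2]
tcp_rot: [2.046, 1.569, 0.648]
ft_force: [1.3, -11.0, 0.8]
opening: 0.317
```

```bash
python3 - <<'E'
from roof import *
c=cam("side");cv2.imwrite("pics/s20f.png",c["image"][:,:,::-1])
rep("pics/s20f.png");st();plan([503,4,193.3],9.8)
E
```

```text
pics/s20f.png pics/s15f.png roof [ -4.238 -23.717] 0.1958 door [ 0.215 -0.027] 0.9976
nose past foot 38.2 lat -0.3 M [-1.61 -0.33  0.05] Fax -8.89
shift [ -0.2  -2.3 107.9] turn [ 0.0023 -0.001  -0.0019] yawnow 9.93 j [ 0.09  0.65  2.04  0.    0.45 -0.08] t 21.3 pos [486.6 110.7 193.2] F [ 0.8 -8.9  1.1] op 0.318
```

```bash
python3 - <<'E'
from roof import *
c=cam("side");cv2.imwrite("pics/s21f.png",c["image"][:,:,::-1])
ang=np.radians(9); ux=np.array([np.cos(ang),np.sin(ang),0]); uy=np.array([-ux[1],ux[0],0]); foot=np.array([467.4,230,0]); piv=foot+205*uy+[0,0,30]
n=ux; p0=foot+ux*100
def pred(px,n,p0):
    o,d=ray(c,[px]); P=o+d[0]*(((p0-o)@n)/(d[0]@n)); Q=Ro.from_rotvec(-ux*.0049).apply(P-piv)+piv
    return P.round(0),(proj(c,Q)-proj(c,P))[0].round(3)
for px in((345,265),(353,288),(350,310)): print(px,*pred(px,n,p0))
print("roof",*pred((392,210),np.array([0,0,1.]),np.array([0,0,270.])))
roof2=[(360,200),(388,182),(455,205),(400,228)]
edge=[(395,215),(478,205),(470,225),(400,262)]
top=[(330,185),(470,185),(485,215),(440,232),(440,250),(335,250)]
for f in("s16f","s19f","s20f","s21f"):
    for nm,po in(("door",door),("roof2",roof2),("edge",edge)):
        try: print(f,nm,*ecc("pics/s15f.png",f"pics/{f}.png",po))
        except Exception as e: print(f,nm,"x")
st()
E
```

```text
(345, 265) [552. 338. 185.] [ 0.326 -0.021]
(353, 288) [548. 361. 143.] [ 0.24  -0.013]
(350, 310) [548. 359.  81.] [ 0.112 -0.086]
roof [449. 341. 270.] [0.548 0.063]
s16f door [ 0.103 -0.003] 0.9983
s16f roof2 [ 1.168 -0.491] 0.9812
s16f edge [0.069 0.21 ] 0.9884
s19f door [0.138 0.008] 0.998
s19f roof2 [ 0.45  -0.005] 0.9878
s19f edge [0.094 0.342] 0.9869
s20f door [ 0.215 -0.027] 0.9976
s20f roof2 [ 0.824 -0.217] 0.9896
s20f edge [-0.404  0.667] 0.9765
s21f door [ 0.195 -0.005] 0.9975
s21f roof2 [0.43  0.107] 0.988
s21f edge [-0.433  0.733] 0.976
nose past foot 38.2 lat -0.3 M [-1.64 -0.18 -0.01] Fax -9.58
```

Request:
jog_arm(deltas=[0,0,-1.3,0,0,0,0])

```text
t: 21.48
eef_pos: [486.6, 111.4, 193.2]
tcp_rot: [1.737, 1.569, 0.34]
ft_force: [2.1, -10.6, 1.6]
opening: 0.316
```

```bash
python3 - <<'E'
from roof import *
c=cam("side");cv2.imwrite("pics/s22f.png",c["image"][:,:,::-1])
print(ecc("pics/s15f.png","pics/s22f.png",door));st();plan([503,4,193.3],9.8)
E
```

```text
(array([ 0.238, -0.011], dtype=float32), 0.9975)
nose past foot 39.0 lat -0.4 M [-1.57 -0.25  0.07] Fax -10.0
shift [-1.000e-01 -2.400e+00  1.087e+02] turn [ 0.0025 -0.0003 -0.002 ] yawnow 9.94 j [ 0.09  0.65  2.04  0.    0.45 -0.08] t 21.52 pos [486.6 111.5 193.2] F [ 1.5 -9.9  2.7] op 0.313
```

Request:
jog_arm(deltas=[0,0,0.3,0,0,0,0,0,0,0,0,0,0,0.36,0,0,0,0,0,0,0.4,0,0,0,0,0,0,0.5,0,0,0,0,0,0,0.5,0,0,0,0,0,0,0.5])

```text
t: 22.28
eef_pos: [486.4, 111.6, 193.0]
tcp_rot: [2.011, 1.569, 0.613]
ft_force: [0.1, -0.5, -0.5]
opening: 0.499
```

```bash
python3 - <<'E'
from roof import *
c=cam("side");cv2.imwrite("pics/s23f.png",c["image"][:,:,::-1]);crop(c,268,220,60,60,10,"s23.png")
print(ecc("pics/s15f.png","pics/s23f.png",door));st();plan([503,4,193.3],9.8)
E
```

```text
(array([ 0.232, -0.011], dtype=float32), 0.9973)
nose past foot 39.1 lat -0.2 M [ 0.02 -0.15 -0.06] Fax -0.18
shift [ -0.3  -2.2 108.9] turn [ 0.0026 -0.0006 -0.0013] yawnow 9.95 j [ 0.09  0.65  2.04  0.    0.45 -0.08] t 22.32 pos [486.4 111.6 193. ] F [-0.3 -0.2  0.3] op 0.499
```

View pics/s23.png

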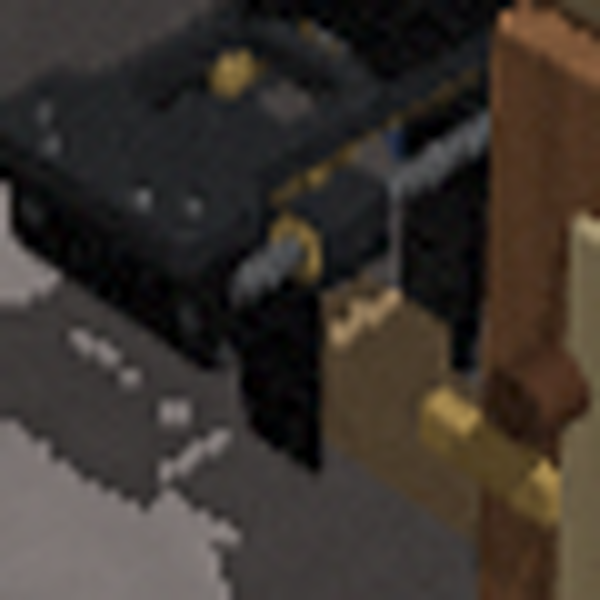

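Request:
jog_arm(deltas=[0,0,0,0,0,0,0.6,-6,0,0,0,0,0,0.6,-15,0,0,0,0,0,0.6,-30,0,0,0,0,0,0.6,-40,0,0,0,0,0,0.6,-40,0,0,0,0,0,0.6,-40,0,0,0,0,0,0.6,0,0,0,0,0,0,0.6])

```text
t: 23.32
eef_pos: [485.1, 111.3, 375.0]
tcp_rot: [1.659, 1.566, 0.262]
ft_force: [0.9, -0.9, -1.2]
opening: 0.6
```

Request:
jog_arm(deltas=[0,0,20,0,0,0,0.6,0,0,40,0,0,0,0.6,0,0,40,0,0,0,0.6,0,0,40,0,0,0,0.6,0,0,40,0,0,0,0.6,0,0,40,0,0,0,0.6,0,0,40,0,0,0,0.6,0,0,40,0,0,0,0.6,0,0,0,0,0,0,0.6])

```text
t: 24.45
eef_pos: [535.4, -192.6, 373.6]
tcp_rot: [2.958, 1.568, 1.562]
ft_force: [0.2, 0.5, -0.5]
opening: 0.597
```

```bash
python3 - <<'E'
from roof import *
c=cam("side");t=cam("top");cv2.imwrite("pics/s24f.png",c["image"][:,:,::-1]);cv2.imwrite("pics/t24f.png",t["image"][:,:,::-1])
print(ecc("pics/s15f.png","pics/s24f.png",door));plan([503,4,193.3],9.8)
crop(t,180,180,80,70,10,"t24.png")
E
```

```text
(array([ 0.238, -0.014], dtype=float32), 0.9973)
shift [ 181.1    2.6 -196.4] turn [ 0.0062 -0.0038 -0.0001] yawnow 10.16 j [-0.46  0.44  1.74  0.    0.96 -0.64] t 24.55 pos [ 535.2 -190.5  373.7] F [0.8 0.7 0.6] op 0.602
```

View pics/s24f.png

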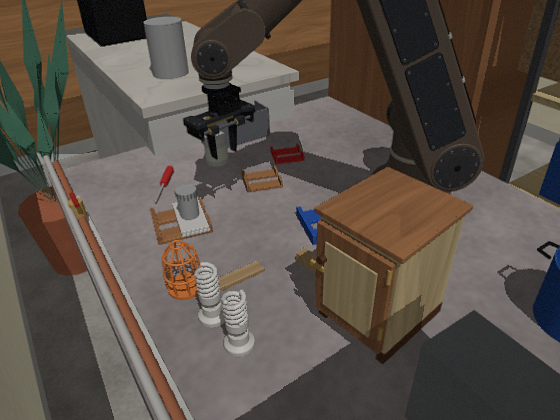

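View pics/t24f.png

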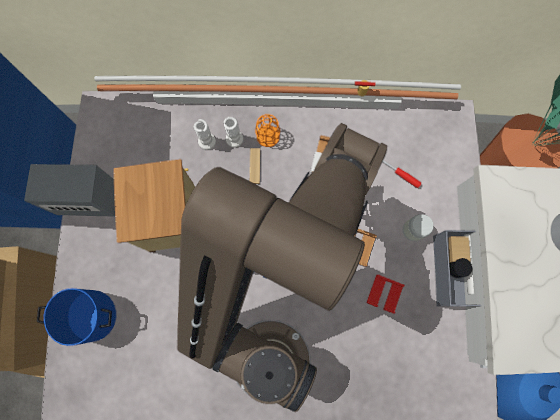

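Request:
jog_arm(deltas=[-20,0,40,0,0,0,0.6,-20,0,40,0,0,0,0.6,0,0,40,0,0,0,0.6,0,0,40,0,0,0,0.6,0,0,40,0,0,0,0.6,0,0,30,0,0,0,0.6,0,0,0,0,0,0,0.6,0,0,0,0,0,0,0.6])

```text
t: 25.55
eef_pos: [579.2, -410.8, 413.3]
tcp_rot: [-2.817, 1.562, 2.084]
ft_force: [0.2, 0.4, -0.3]
opening: 0.603
```

```bash
python3 - <<'E'
from roof import *
c=cam("side");t=cam("top");cv2.imwrite("pics/s25f.png",c["image"][:,:,::-1]);cv2.imwrite("pics/t25f.png",t["image"][:,:,::-1])
print(ecc("pics/s15f.png","pics/s25f.png",door));plan([503,4,193.3],9.8)
crop(t,170,180,80,60,8,"t25.png");crop(c,140,160,100,75,8,"s25.png")
E
```

```text
(array([ 0.238, -0.011], dtype=float32), 0.9973)
shift [ 223.7    3.8 -419.9] turn [ 0.0183 -0.0083  0.0028] yawnow 10.85 j [-0.71  0.61  1.31  0.    1.23 -0.9 ] t 25.65 pos [ 579.2 -410.8  413.5] F [-1.2  0.8 -0.4] op 0.6
```

View pics/t25.png

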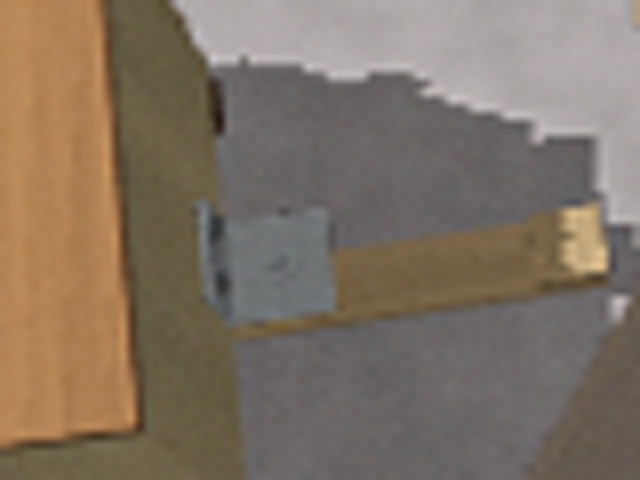

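View pics/s25.png

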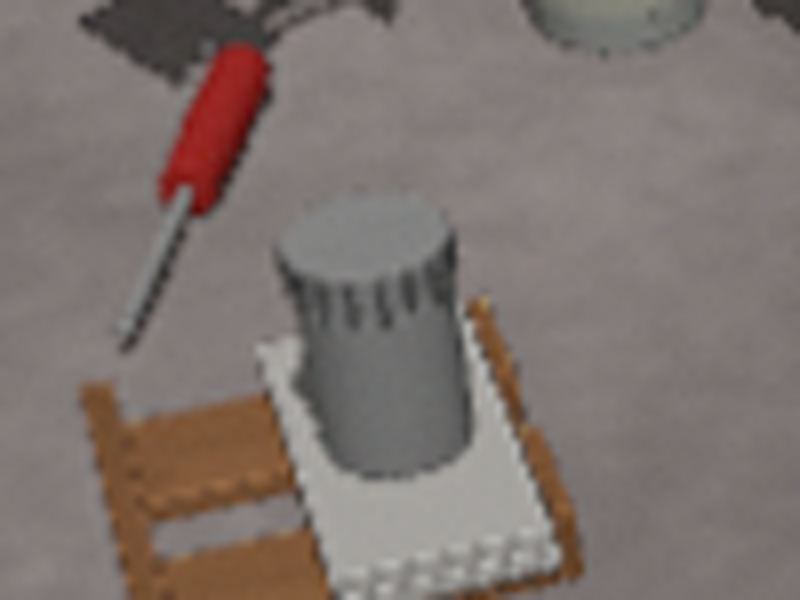

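View pics/t25f.png

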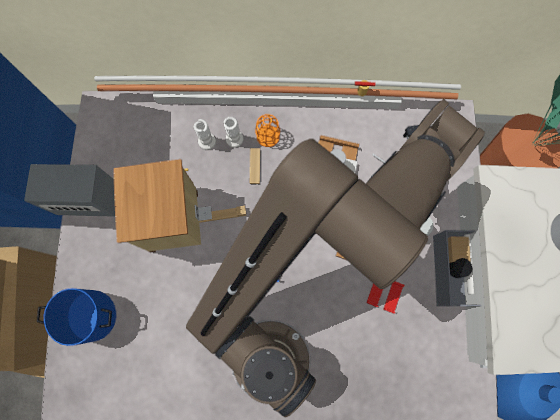

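```bash
python3 - <<'E'
from h import *
print(env.job_done(), env.state()["t"])
E
```

```text
the job is handed in; nothing more can be done
the job is handed in; nothing more can be done
```

The wedge is under the cabinet's foot and released there, the cabinet is up by about a millimetre, and I handed the job in at about 26 s of the 64 s allowed.

**What I did:** I gripped the wedge's head and drew it straight out of the larger wooden cradle, pulling with about 7 N at most. Then I lifted and turned it and set it flat on the ledge, its nose about 70 mm short of the foot. I slid it in nose first, felt first contact, and pushed on about 7 mm with up to 11 N. I then opened the jaws, raised the tool clear and moved it away.

**Last checks:**
- **Lift:** the cabinet's door had shifted 0.238 px in the side picture against about 0.24 px expected per millimetre, so about 1.0 mm. It stayed the same after release and with the arm away. This is a sub-pixel reading; the push past first contact gives 1.0–1.4 mm.
- **Readings that disagreed:** the same image match on the cabinet's roof was noisy and sometimes failed, so I relied on the door.
- **Stack:** the tiles and jar stand upright on the runners against the lips.
- **Everything else:** the loose items look undisturbed in the pictures; some are hidden behind the arm in the last top view.
- **Wedge alignment:** seen from above, the wedge sits about 2–4 mm off the bracket's centreline towards the robot. That is well within its 30 mm width.

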